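# Hang wet furniture feet on the balance bar

## Task

Hang the three freshly oiled oak feet to dry on the pivoting bar of the rack, each hook down in a notch, lifting them only by the black grips and never touching the wet wood: first one small foot, then the big one on the other side, then the second small one on the first one's side, in notches chosen so that the bar ends level. Ease each foot's weight onto the bar and let go only when the bar carries it, so that the bar never drops, swings, or tips more than ten degrees. Do not knock or push the rack, and leave the spray bottle, tin and brush alone.

Things in the scene. Friction and masses are not known exactly. Their poses are not given: they have to be found in the camera images.
- small_a_grip (a point): One of two alike small turned oak feet, 48 mm across, 60 mm tall, about 0.17 kg with hook (weights within 8 %), its wood wet with oil, standing upright on the bench. A steel hook rises from its top and carries a black grip block, 14 mm thick along x, 28 mm along y, 34 mm tall. This point: the grip's centre, on the foot's axis, 185 mm above its underside; z up, x towards the hook's tip side.
- small_a_hook (a point): Top of the inside of that foot's hook, where the bar carries it: 26.5 mm below the grip's centre. Hook of 7 mm rod in the grip's xz plane: shank 18 mm to -x of the axis, arched bow, tip 18 mm to +x coming down to 30 mm below this point; 29 mm wide inside. The shank is straight down to 74 mm below this point, then joins the wood's top, 98 mm below: the bar enters from +x in between.
- small_b_grip (a point): The other small turned oak foot, alike: 48 mm across, 60 mm tall, about 0.17 kg with hook (weights within 8 %), its wood wet with oil, standing upright on the bench. A steel hook rises from its top and carries a black grip block, 14 mm thick along x, 28 mm along y, 34 mm tall. This point: the grip's centre, on the foot's axis, 185 mm above its underside; z up, x towards the hook's tip side.
- small_b_hook (a point): Top of the inside of that foot's hook, where the bar carries it: 26.5 mm below the grip's centre. Hook of 7 mm rod in the grip's xz plane: shank 18 mm to -x of the axis, arched bow, tip 18 mm to +x coming down to 30 mm below this point; 29 mm wide inside. The shank is straight down to 74 mm below this point, then joins the wood's top, 98 mm below: the bar enters from +x in between.
- big_grip (a point): The big turned oak foot, 70 mm across, 82 mm tall, about 0.275 kg with hook (weights within 8 %), its wood wet with oil, standing upright on the bench. A steel hook rises from its top and carries a black grip block, 14 mm thick along x, 28 mm along y, 34 mm tall. This point: the grip's centre, on the foot's axis, 207 mm above its underside; z up, x towards the hook's tip side.
- big_hook (a point): Top of the inside of that foot's hook, where the bar carries it: 26.5 mm below the grip's centre. Hook of 7 mm rod in the grip's xz plane: shank 18 mm to -x of the axis, arched bow, tip 18 mm to +x coming down to 30 mm below this point; 29 mm wide inside. The shank is straight down to 74 mm below this point, then joins the wood's top, 98 mm below: the bar enters from +x in between.
- left_outer (a point): point on the floor of the left outer notch of the bar, in the middle of its width, 170 mm from the pivot on the left (rack's +y) side, level with the pivot when the bar is level; it moves with the bar; axes as bar_mid
- left_inner (a point): point on the floor of the left inner notch of the bar, in the middle of its width, 105 mm from the pivot on the left (rack's +y) side, level with the pivot when the bar is level; it moves with the bar; axes as bar_mid
- right_inner (a point): point on the floor of the right inner notch of the bar, in the middle of its width, 105 mm from the pivot on the right (rack's -y) side, level with the pivot when the bar is level; it moves with the bar; axes as bar_mid
- right_outer (a point): point on the floor of the right outer notch of the bar, in the middle of its width, 170 mm from the pivot on the right (rack's -y) side, level with the pivot when the bar is level; it moves with the bar; axes as bar_mid
- bar_mid (a point): Pivot of the bar, 245 mm above the bench. Bar: aluminium strip on edge, 400 mm long, 8 mm thick, 22 mm tall (8 mm above to 14 mm below this point); four notches in its top edge, 14 mm wide, 8 mm deep. Hub 38 mm across, 26 mm long; round iron ballast, 96 mm across, 46 mm thick, 125 mm below, swings with the bar. x: across the bar, away from the robot; y: along it, left; z up.
- bar (a joint): Tip of the bar about its pivot, rad: 0 level, positive when the left (+y) end is up; stops at 0.35 either way. Little friction: only the ballast, of unknown weight, brings it level, so each load tips it until the ballast balances it; it swings if a load is let go suddenly.
- rack: Bench-top drying rack, fixed: base plate 150 by 200 mm; origin on the bench below the pivot. Its 28 by 40 mm post stands behind the bar, 46 to 74 mm to +x (away from the robot), 277 mm tall, and carries the pivot pin. The bar's side towards the robot is open. Axes as bar_mid with the bar level.
- sprayer: Bystander: spray bottle, 76 mm across, 211 mm tall; origin under its centre.
- tin: Bystander: closed round tin, 90 mm across, 101 mm tall; origin under its centre.
- brush: Bystander: brush lying on the bench; origin under its middle, x along it towards the bristles.
Mind the look-alikes: they are no part of the job. What is shaped like the part that bears big_grip but purple is not meant.

How it is judged:
By the outcome, as a careful person would: the job done as asked, in the order asked, and still so for the second after the job is handed in, with the robot touching nothing.
It also fails if it takes over 72 s, if anything falls off the work surface, if the arm or the gripper's body presses on something with over 40 N, if the wrist force passes 120 N, or if a joint passes its speed limit or range.

## Robot

A 7-joint arm with a two-finger parallel gripper is mounted at the origin on the work surface. World frame = base frame: x ahead of the robot, y to its left, z up, the work surface at z = 0. Lengths are in m, angles in rad, forces in N, time in s.
With the tool pointing down it reaches from about 0.4 to 0.875 m from the base axis. Payload 19.3 kg.
Tool frame: the origin (TCP) lies at the very end of the fingers, on their centre line; the grasp point (between the pads) lies 19 mm behind it; z points along the fingers, x is the direction in which the jaws open and shut, and the axes are right-handed (so a half turn about z gives the same grasp; the last joint's range is limited). The gripper opens to 85 mm and grips with 20 to 120 N. Pads are 22 mm wide; open, the fingers measure 114 mm over their backs; the gripper's body (76 mm by 85 mm) begins 54 mm behind the grasp point. The pads swing forward as they close: fully open they stand 13 mm farther back than shut.
Start: joints at [1.039, 0.521, -0.036, 1.599, 0.021, 1.021, -0.113], TCP at [0.278, -0.56, 0.231] pointing down, gripper open.
Joint ranges: [-2.91, 2.91], [-0.3, 2.13], [-1.5, 1.42], [0.17, 2.43], [-1.26, 4.41], [0.16, 1.93], [-2.52, 2.52]. Speed limits (rad/s): [1.89, 1.89, 2.39, 2.39, 3.01, 3.01, 3.01].

## Interface

Orientations are given as [roll, pitch, yaw] about the fixed x, y, z axes, in that order (R = Rz(yaw) Ry(pitch) Rx(roll)).
In Python, from workcell import observe, eyes, job_done gives the robot as it stands. The module is installed in compiled form; this text tells all that it offers.
- The arm moves only by the shell command python3 -m pendant 'ROWS' [FORCE]. ROWS is JSON, a list of rows, each an object of numbers: "dx", "dy", "dz": the shift along the tool's x, y, z in mm; "ax", "ay", "az": the turn, a rotation vector about the tool's x, y, z in degrees; "claw": the finger opening in mm, from 0 to 85.4. A call has 1 to 10 rows; each row is the pose to reach, as a shift and turn from the pose commanded when the call began, along the tool's axes at that moment; what a row does not reach only later rows make up. A row lasts 1/12 s, in which the tool goes at most 41.7 mm and 7.16 degrees, less where a joint would pass 70% of its speed; a pose out of reach is approached as far as the arm can. A call with a gripper value outside its range is refused whole. The fingers move at their own pace and stop on an object; FORCE is the grip in N (left out, the last holds). Time passes only in rows, so rows that repeat a pose let the fingers close. It gives the time, the measured TCP pose, the force and the opening at its end, in the units of the state.
- observe(): the state, without advancing time (a new reading comes with each control period).
- eyes.grab_frame(name): name is "scene" or "top" or "wrist"; returns a dict with "image" (420x560x3 uint8, blue, green, red), "fovy" (degrees; the focal length in pixels is half the picture's height over the tangent of half this angle, whatever the lens; pixels are square), "cx", "cy" (the principal point, pixels), "dist" ([k1, k2, p1, p2, k3] as OpenCV has them; the pictures are not rectified), "view" (4x4, takes a point from world to camera coordinates). Camera axes: x right, y up, looking along -z (the intrinsics and any distortion apply to the point x, -y, -z); pixel columns grow to the right and rows downward; lengths in m; the calibration is good to about 2 mm. A picture is of the moment at which its call begins. There is no depth.
- job_done(): hands the job in, once; it reports no verdict.
The state is a dict: "clock": time; "qpos": joint angles; "qd": joint speeds; "joint_efforts": joint torques, N m; "position": TCP position; "tool_rot": TCP orientation; "force": force on the tool from outside, world axes, zero at the start; "moment": the same for the moment, N m; "grip_width": finger opening in m.
Only numpy, scipy, OpenCV 4.12 (cv2) and the standard library are available. Lean on these libraries where they do the work, as an engineer would, in place of code of your own. Each camera call takes 0.05 s, during which the arm holds its last target.

## Working session

There is one attempt and no reset: what is moved stays moved. The work goes in short steps, Python scripts to look and compute and a shell command to move; the robot and the scene stay as the last step left them, time stands still between calls to the robot, and variables do not carry over. Pictures are saved under pics/ and viewed, and the job is handed in when it is done.

```bash
ls; mkdir -p pics
python3 - <<'E'
from workcell import observe, eyes
import cv2, numpy as np
print(observe())
for n in ["scene","top","wrist"]:
    f=eyes.grab_frame(n); cv2.imwrite(f"pics/{n}0.png",f["image"]); np.save(f"pics/{n}0.npy",f,allow_pickle=True)
    print(n,f["fovy"],f["cx"],f["cy"],f["dist"]); print(np.round(f["view"],4))
E
```

```text
pics
{'clock': 0.0, 'qpos': array([ 1.0387893 ,  0.52205628, -0.03630526,  1.59997728,  0.02120782,
        1.02110958, -0.11276211]), 'qd': array([-2.10958533e-03, -2.54412667e-04, -1.91535947e-04,  2.64552057e-05,
        7.33671474e-05,  2.38918469e-04,  1.12741821e-03]), 'joint_efforts': array([ 3.88386725e-04, -9.27108836e+01,  1.98023781e+00, -3.69931269e+01,
        1.78847043e-02,  8.12575308e-03, -5.21551647e-05]), 'position': array([ 0.2782858 , -0.5592579 ,  0.23071065]), 'tool_rot': array([ 3.14149213e+00,  1.16102696e-03, -1.10897711e+00]), 'force': array([ 0.27155654, -0.5813251 , -0.60294255]), 'moment': array([-0.00051979, -0.01727585,  0.00221733]), 'grip_width': 0.08514613809853509}
scene 43.063213672511495 284.6509835428818 212.2565500648691 [-0.01693242  0.          0.          0.          0.        ]
[[-0.7966  0.6044 -0.0126  0.4549]
 [-0.4041 -0.5168  0.7547  0.0973]
 [ 0.4496  0.6063  0.6559 -1.6568]
 [ 0.      0.      0.      1.    ]]
top 43.48980480194221 284.79243071683817 214.2629028342278 [-0.10714127  0.          0.          0.          0.        ]
[[-0.0285 -0.9996 -0.0073 -0.0065]
 [ 0.9816 -0.0293  0.1889 -0.5749]
 [-0.189  -0.0018  0.982  -1.3861]
 [ 0.      0.      0.      1.    ]]
wrist 68.1530576558783 282.68130328821496 213.15395777783945 [-0.03960188  0.          0.          0.          0.        ]
[[ 0.4455 -0.8953 -0.0017 -0.6242]
 [ 0.8455  0.4214 -0.3279  0.0423]
 [ 0.2942  0.1447  0.9447 -0.3817]
 [ 0.      0.      0.      1.    ]]
```

View pics/scene0.png

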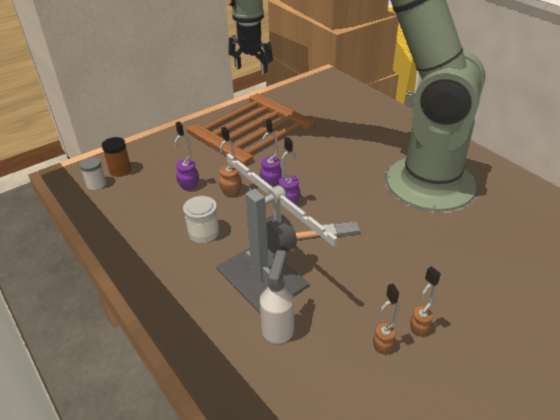

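View pics/top0.png

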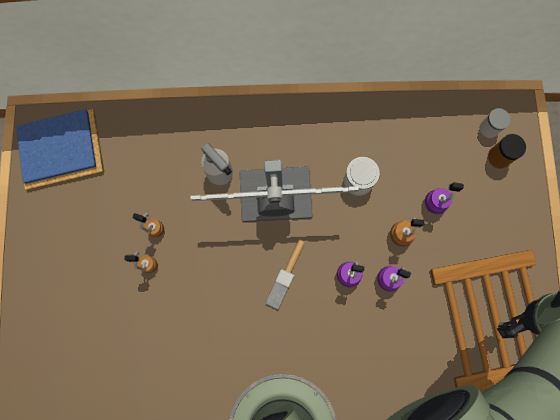

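View pics/wrist0.png

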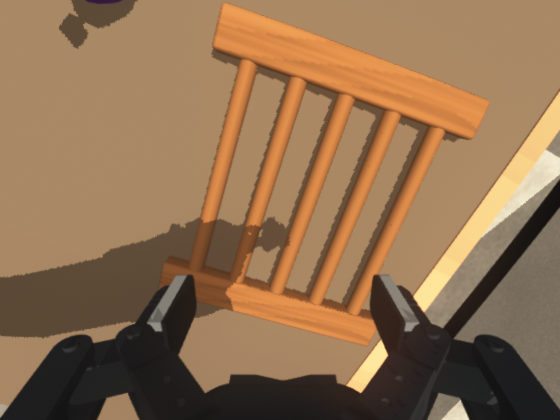

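Run:
```python
import cv2, numpy as np
t=cv2.imread("pics/top0.png"); s=cv2.imread("pics/scene0.png")
def crop(im,x0,y0,x1,y1,k): return cv2.resize(im[y0:y1,x0:x1],None,fx=k,fy=k,interpolation=cv2.INTER_CUBIC)
a=crop(t,115,200,185,300,6); b=crop(t,380,200,440,250,6); 
cv2.imwrite("pics/c1.png",a[:600]); cv2.imwrite("pics/c2.png",b)
cv2.imwrite("pics/c3.png",crop(s,360,255,460,365,5)); cv2.imwrite("pics/c4.png",crop(s,170,110,310,215,5))
```

```text
(no output)
```

View pics/c1.png

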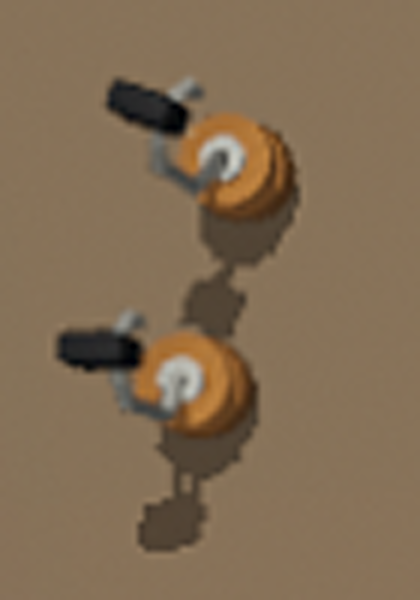

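View pics/c2.png

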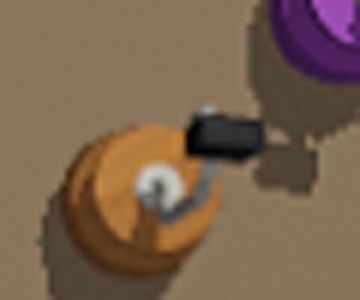

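View pics/c3.png

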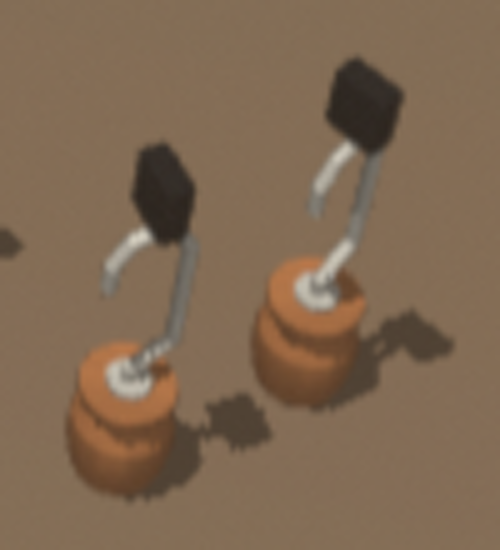

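View pics/c4.png

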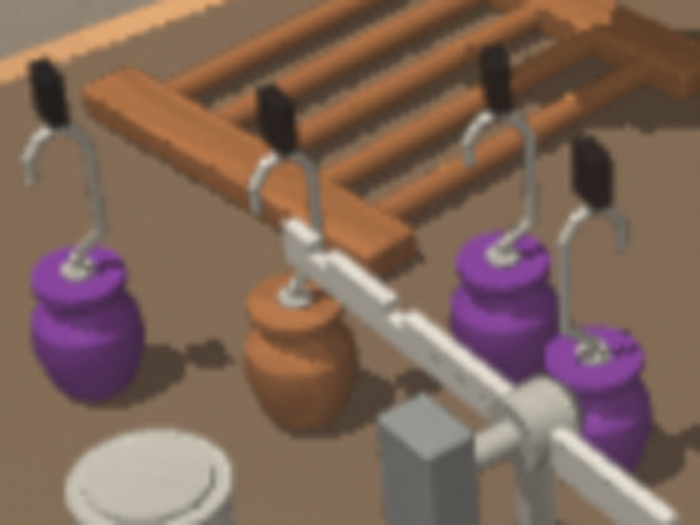

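```bash
cat > h.py <<'E'
import cv2, numpy as np
def K(f):
    H=f["image"].shape[0]; fl=H/2/np.tan(np.radians(f["fovy"])/2)
    return np.array([[fl,0,f["cx"]],[0,fl,f["cy"]],[0,0,1]]),np.array(f["dist"],float)
D=np.diag([1,-1,-1,1.])
def ext(f): return D@np.array(f["view"])
def proj(f,P):
    E=ext(f);k,d=K(f)
    return cv2.projectPoints(np.atleast_2d(np.asarray(P,float)),cv2.Rodrigues(E[:3,:3])[0],E[:3,3],k,d)[0][:,0]
def ray(f,uv):
    k,d=K(f);E=ext(f)
    n=cv2.undistortPoints(np.asarray(uv,float).reshape(-1,1,2),k,d)[:,0]
    v=np.c_[n,np.ones(len(n))]@E[:3,:3]   # R^T v
    o=-E[:3,:3].T@E[:3,3]
    return o,v/np.linalg.norm(v,axis=1,keepdims=True)
def plane(f,uv,z):
    o,v=ray(f,uv); return o+v*((z-o[2])/v[:,2])[:,None]
def tri(fs,uvs):
    A=np.zeros((3,3));b=np.zeros(3);L=[]
    for f,uv in zip(fs,uvs):
        o,v=ray(f,[uv]);v=v[0];M=np.eye(3)-np.outer(v,v);A+=M;b+=M@o;L.append((o,v))
    p=np.linalg.solve(A,b)
    return p,[np.linalg.norm(np.cross(p-o,v)) for o,v in L]
def blob(im,mask,box):
    x0,y0,x1,y1=box;m=np.zeros(im.shape[:2],np.uint8);m[y0:y1,x0:x1]=mask[y0:y1,x0:x1]*255
    n,l,st,c=cv2.connectedComponentsWithStats(m)
    i=1+np.argmax(st[1:,4]); pts=np.argwhere(l==i)[:,::-1]
    return c[i],st[i],pts
def load(n): return np.load(f"pics/{n}.npy",allow_pickle=True).item()
def grab(n,name):
    from workcell import eyes
    f=eyes.grab_frame(n);np.save(f"pics/{name}.npy",f,allow_pickle=True);cv2.imwrite(f"pics/{name}.png",f["image"]);return f
E
python3 - <<'E'
from h import *
t=load("top0");s=load("scene0")
def blk(f): return f["image"].max(2)<62
B={"smallA(up)":((128,208,150,226),(383,280,402,306)),"smallB":((120,250,141,266),(422,265,442,286)),"big":((408,215,428,232),(219,125,233,142)),}
for n,(bt,bs) in B.items():
    ct,st,pt=blob(t["image"],blk(t),bt);cs,ss,ps=blob(s["image"],blk(s),bs)
    p,e=tri((t,s),(ct,cs))
    w=plane(t,pt,p[2])[:,:2];c,S=np.cov(w.T),0;
    ev,V=np.linalg.eigh(c);
    print(n,ct,st,cs,ss,"P",p.round(4),np.round(e,4),"long axis deg",np.degrees(np.arctan2(V[1,1],V[0,1])),ev**.5)
E
```

```text
smallA(up) [139.15714286 217.61428571] [133 214  13   9  70] [392.19230769 293.35897436] [387 284  12  19 156] P [0.5526 0.3421 0.1827] [0.0005 0.0005] long axis deg 65.68891238858944 [0.00380122 0.00980802]
smallB [131.26388889 258.16666667] [125 255  14   7  72] [432.23809524 275.70833333] [426 267  14  18 168] P [0.451  0.3598 0.1823] [0.0008 0.0008] long axis deg 84.26985661656592 [0.0040455  0.00927237]
big [416.94252874 222.6091954 ] [411 219  13   8  87] [225.08       133.62666667] [222 128   7  13  75] P [ 0.5154 -0.3471  0.2035] [0.0001 0.0001] long axis deg 87.08712445967925 [0.00497097 0.00899021]
```

Run:
```python
from h import *
t=load("top0");s=load("scene0")
def crop(im,x0,y0,x1,y1,k): return cv2.resize(im[y0:y1,x0:x1],None,fx=k,fy=k,interpolation=cv2.INTER_CUBIC)
cv2.imwrite("pics/d1.png",crop(t["image"],185,150,375,225,4)); cv2.imwrite("pics/d2.png",crop(s["image"],215,145,350,250,5))
for uv in ((191,198),(358,188.5)): print(plane(t,[uv],.253))
for uv in ((275,189),): print(plane(t,[uv],.264))
print("sprayer",plane(t,[(217,167)],.1),"tin",plane(t,[(362,170)],.1), "cam",ray(t,[(0,0)])[0],ray(s,[(0,0)])[0])
```

```text
[[0.58238969 0.19830901 0.253     ]]
[[ 0.59352082 -0.19944172  0.253     ]]
[[ 0.59546624 -0.00229438  0.264     ]]
sprayer [[0.70143527 0.15631649 0.1       ]] tin [[ 0.68113239 -0.23501304  0.1       ]] cam [ 0.30218988 -0.02580666  1.46965451] [1.14662778 0.77980019 1.01910475]
```

View pics/d1.png

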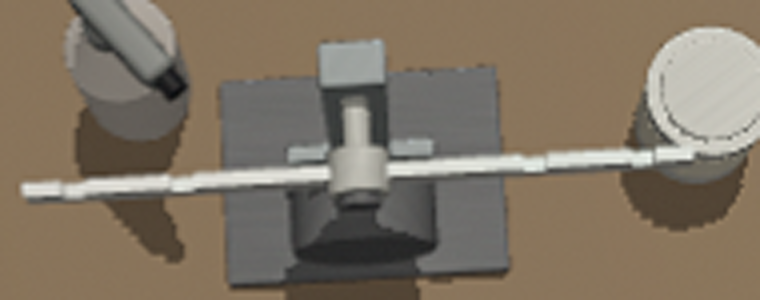

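View pics/d2.png

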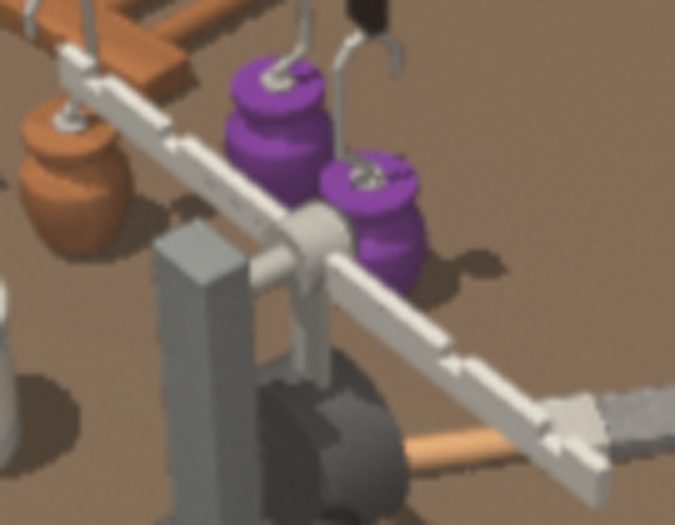

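Run:
```python
from h import *
t=load("top0");s=load("scene0")
im=t["image"].astype(int).sum(2)//3
for c in (194,207,222,240,255,290,305,318,330): print(c,[(r,im[r,c]) for r in range(184,204) if im[r,c]>130])
# predicted notches
L=np.array([.5845,.1985]);R=np.array([.5945,-.1995])
u=(L-R)/np.linalg.norm(L-R);m=(L+R)/2;print(m,u,np.linalg.norm(L-R),np.degrees(np.arctan2(-u[0],u[1])))
n=np.array([u[1],-u[0]])
pts=[]
for a in(.2,.170,.105,0,-.105,-.17,-.2):pts.append([*(m+a*u),.253])
pts=np.array(pts);print(proj(t,pts).round(1).tolist());print(proj(s,pts).round(1).tolist())
```

```text
194 [(195, np.int64(141)), (196, np.int64(215)), (197, np.int64(212)), (198, np.int64(207))]
207 [(195, np.int64(210)), (196, np.int64(214)), (197, np.int64(208)), (198, np.int64(150))]
222 [(194, np.int64(198)), (195, np.int64(217)), (196, np.int64(210)), (197, np.int64(152))]
240 [(193, np.int64(199)), (194, np.int64(218)), (195, np.int64(211)), (196, np.int64(153))]
255 [(192, np.int64(186)), (193, np.int64(220)), (194, np.int64(215)), (195, np.int64(184))]
290 [(185, np.int64(163)), (186, np.int64(160)), (187, np.int64(158)), (188, np.int64(138)), (190, np.int64(176)), (191, np.int64(222)), (192, np.int64(216)), (193, np.int64(184))]
305 [(189, np.int64(188)), (190, np.int64(221)), (191, np.int64(220)), (192, np.int64(212))]
318 [(189, np.int64(186)), (190, np.int64(223)), (191, np.int64(222)), (192, np.int64(215))]
330 [(187, np.int64(139)), (188, np.int64(205)), (189, np.int64(220)), (190, np.int64(214)), (191, np.int64(155))]
[ 5.895e-01 -5.000e-04] [-0.0251177  0.9996845] 0.39812560831978644 1.4392896278824177
[[190.5, 197.2], [203.1, 196.5], [230.3, 195.0], [274.4, 192.6], [318.6, 190.2], [345.8, 188.7], [358.4, 188.1]]
[[335.9, 236.8], [326.3, 229.2], [306.3, 213.6], [276.8, 190.4], [250.1, 169.5], [234.8, 157.6], [228.1, 152.3]]
```

```bash
cat >> h.py <<'E'
from scipy.spatial.transform import Rotation as Ro
def togo(P,yaw=None,st=None):
    """shift mm in tool axes and rotation vec deg in tool axes to reach TCP P, pointing straight down with tool-x yaw (deg); from the measured pose"""
    from workcell import observe
    o=st or observe(); R=Ro.from_euler('xyz',o["tool_rot"])
    d=R.inv().apply(np.asarray(P)-o["position"])*1000
    a=np.zeros(3)
    if yaw is not None: a=(R.inv()*Ro.from_euler('xyz',[180,0,yaw],degrees=True)).as_rotvec(degrees=True)
    print("shift",d.round(1),"turn",a.round(1),"now",o["position"].round(4),np.degrees(o["tool_rot"]).round(1),"F",o["force"].round(2),"w",round(o["grip_width"]*1000,1),"t",round(o["clock"],2))
E
python3 -c "
from h import *
togo([.47,-.1,.33],-20);togo([.5526,.3421,.26],-20)"
```

```text
shift [-325.9 -376.2  -98.9] turn [ -0.    0.  -43.5] now [ 0.2783 -0.5593  0.2309] [ 1.80e+02  1.00e-01 -6.35e+01] F [-0.53  0.09  0.44] w 85.4 t 0.15
shift [-684.9 -647.1  -28.6] turn [ -0.    0.  -43.5] now [ 0.2783 -0.5593  0.2309] [ 1.80e+02  1.00e-01 -6.35e+01] F [-0.53  0.09  0.44] w 85.4 t 0.15
```

Candidates for the feet in the top view: orange small ones at (153,228) = A and (147,264) = B; orange big one at (404,233); purple look‑alikes at (440,201), (351,274), (391,278) – not meant. The crops confirm the oak colour of the three, with hook tips toward +x. Start with A.

```bash
python3 -m pendant '[{"dx":-30,"dy":-25,"dz":-30},{"dx":-326,"dy":-376,"dz":-99,"az":-43},{"dx":-326,"dy":-376,"dz":-99,"az":-43},{"dx":-326,"dy":-376,"dz":-99,"az":-43},{"dx":-326,"dy":-376,"dz":-99,"az":-43},{"dx":-326,"dy":-376,"dz":-99,"az":-43},{"dx":-326,"dy":-376,"dz":-99,"az":-43},{"dx":-326,"dy":-376,"dz":-99,"az":-43},{"dx":-326,"dy":-376,"dz":-99,"az":-43},{"dx":-326,"dy":-376,"dz":-99,"az":-43}]' 30
python3 -c "
from h import *
togo([.50,.28,.31],-20)"
```

```text
shift [-652.7 -572.4  -78.6] turn [ -0.    0.  -43.5] now [ 0.2783 -0.5593  0.2309] [ 1.80e+02  1.00e-01 -6.35e+01] F [-0.53  0.09  0.44] w 85.4 t 0.15schema error: expected keys dx, dy, dz, ax, ay, az, claw
```

```bash
python3 -m pendant '[{"dx":-30,"dy":-25,"dz":-30,"ax":0,"ay":0,"az":0,"claw":85},{"dx":-326,"dy":-376,"dz":-99,"ax":0,"ay":0,"az":-43,"claw":85},{"dx":-326,"dy":-376,"dz":-99,"ax":0,"ay":0,"az":-43,"claw":85},{"dx":-326,"dy":-376,"dz":-99,"ax":0,"ay":0,"az":-43,"claw":85},{"dx":-326,"dy":-376,"dz":-99,"ax":0,"ay":0,"az":-43,"claw":85},{"dx":-326,"dy":-376,"dz":-99,"ax":0,"ay":0,"az":-43,"claw":85},{"dx":-326,"dy":-376,"dz":-99,"ax":0,"ay":0,"az":-43,"claw":85},{"dx":-326,"dy":-376,"dz":-99,"ax":0,"ay":0,"az":-43,"claw":85},{"dx":-326,"dy":-376,"dz":-99,"ax":0,"ay":0,"az":-43,"claw":85},{"dx":-326,"dy":-376,"dz":-99,"ax":0,"ay":0,"az":-43,"claw":85}]' 30
python3 -c "
from h import *
togo([.48,.28,.31],-20)"
```

```text
clock: 0.98
position: [0.4326, -0.1853, 0.3157]
tool_rot: [3.141, -0.0, -0.359]
force: [1.3, -0.2, -0.8]
grip_width: 0.0849
shift [-119.  -452.3    5.6] turn [ 0.  -0.  -0.6] now [ 0.4326 -0.1853  0.3157] [180.   -0.  -20.6] F [ 1.25 -0.21 -0.78] w 84.9 t 0.98
```

```bash
python3 -m pendant '[{"dx":-119,"dy":-452,"dz":6,"ax":0,"ay":0,"az":0,"claw":85},{"dx":-119,"dy":-452,"dz":6,"ax":0,"ay":0,"az":0,"claw":85},{"dx":-119,"dy":-452,"dz":6,"ax":0,"ay":0,"az":0,"claw":85},{"dx":-119,"dy":-452,"dz":6,"ax":0,"ay":0,"az":0,"claw":85},{"dx":-119,"dy":-452,"dz":6,"ax":0,"ay":0,"az":0,"claw":85},{"dx":-119,"dy":-452,"dz":6,"ax":0,"ay":0,"az":0,"claw":85},{"dx":-119,"dy":-452,"dz":6,"ax":0,"ay":0,"az":0,"claw":85},{"dx":-119,"dy":-452,"dz":6,"ax":0,"ay":0,"az":0,"claw":85},{"dx":-119,"dy":-452,"dz":6,"ax":0,"ay":0,"az":0,"claw":85},{"dx":-119,"dy":-452,"dz":6,"ax":0,"ay":0,"az":0,"claw":85}]'
python3 -c "
from h import *
f=grab('wrist','w1')
print(proj(f,[[.5526,.3421,.185],[.451,.3598,.185]]))
togo([.5526,.3421,.22],-20)"
```

```text
clock: 1.82
position: [0.4743, 0.2293, 0.3099]
tool_rot: [3.141, -0.0, -0.359]
force: [1.0, -0.7, 0.6]
grip_width: 0.0851
[[325.96400748  41.16174903]
 [197.14580721  68.15467463]]
shift [  38.6 -125.2   90.3] turn [-0.2  0.1 -0.2] now [0.4732 0.2375 0.3099] [-1.798e+02  1.000e-01 -2.020e+01] F [-8.55  6.17 -3.73] w 85.0 t 1.87
```

View pics/w1.png

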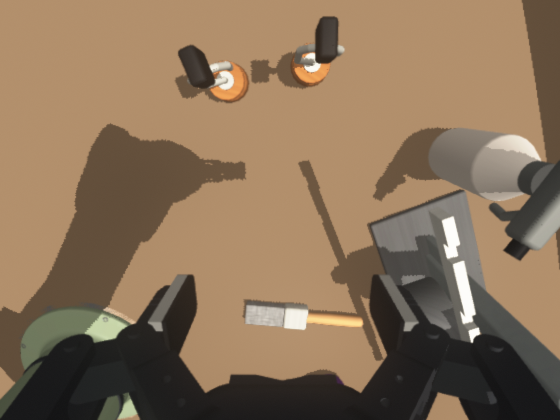

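```bash
python3 -m pendant '[{"dx":34,"dy":-125,"dz":40,"ax":0,"ay":0,"az":0,"claw":85},{"dx":38,"dy":-125,"dz":80,"ax":0,"ay":0,"az":0,"claw":85},{"dx":38,"dy":-125,"dz":80,"ax":0,"ay":0,"az":0,"claw":85},{"dx":38,"dy":-125,"dz":80,"ax":0,"ay":0,"az":0,"claw":85},{"dx":38,"dy":-125,"dz":80,"ax":0,"ay":0,"az":0,"claw":85},{"dx":38,"dy":-125,"dz":80,"ax":0,"ay":0,"az":0,"claw":85}]'
python3 -c "
from h import *
f=grab('wrist','w2')
print(proj(f,[[.5526,.3421,.202],[.5526,.3421,.185]]))
togo([.5526,.3421,.173],-20)"
```

```text
clock: 2.37
position: [0.5533, 0.3316, 0.2281]
tool_rot: [3.14, 0.002, -0.357]
force: [-0.8, 0.1, 0.2]
grip_width: 0.0849
[[274.99304383 240.14742892]
 [275.69576936 229.31308064]]
shift [ -4.7 -10.1  56.5] turn [ 0.   0.1 -0.5] now [0.5535 0.331  0.2295] [ 1.80e+02  1.00e-01 -2.05e+01] F [ 0.42 -1.15  1.35] w 85.5 t 2.42
```

View pics/w2.png

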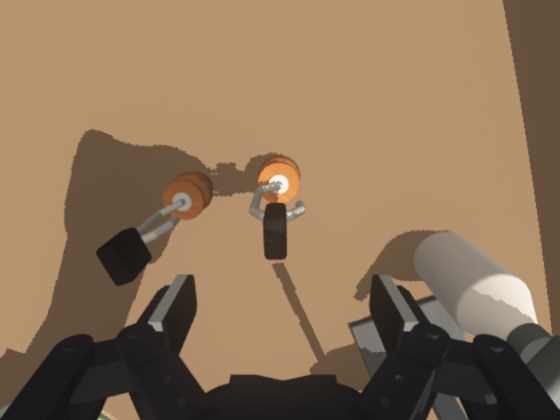

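```bash
python3 -m pendant '[{"dx":-4.7,"dy":-10,"dz":5,"ax":0,"ay":0,"az":0,"claw":85},{"dx":-4.7,"dy":-10,"dz":20,"ax":0,"ay":0,"az":0,"claw":85},{"dx":-4.7,"dy":-10,"dz":40,"ax":0,"ay":0,"az":0,"claw":85},{"dx":-4.7,"dy":-10,"dz":50,"ax":0,"ay":0,"az":0,"claw":85},{"dx":-4.7,"dy":-10,"dz":50,"ax":0,"ay":0,"az":0,"claw":85}]'
python3 -c "
from h import *
togo([.5526,.3421,.173],-20)
f=grab('wrist','w3')
togo([.5526,.3421,.173],-20)"
```

```text
clock: 2.83
position: [0.5524, 0.3412, 0.1787]
tool_rot: [3.14, 0.001, -0.359]
force: [-0.5, -0.4, 0.4]
grip_width: 0.085
shift [-0.1 -0.9  5.7] turn [ 0.1  0.1 -0.6] now [0.5524 0.3412 0.1787] [ 1.799e+02  1.000e-01 -2.060e+01] F [-0.49 -0.37  0.38] w 85.0 t 2.83
shift [-0.3 -0.3  7.1] turn [ 0.   0.  -0.6] now [0.5528 0.3417 0.1801] [180.    0.  -20.6] F [-0.19  0.42  0.66] w 84.9 t 2.88
```

View pics/w3.png

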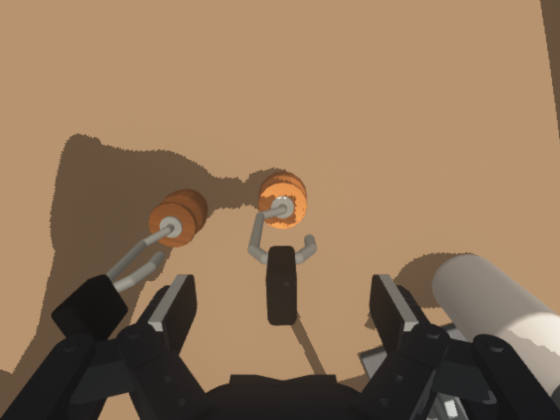

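```bash
python3 -m pendant '[{"dx":-0.2,"dy":-0.5,"dz":6,"ax":0,"ay":0,"az":0,"claw":40},{"dx":-0.2,"dy":-0.5,"dz":6,"ax":0,"ay":0,"az":0,"claw":20},{"dx":-0.2,"dy":-0.5,"dz":6,"ax":0,"ay":0,"az":0,"claw":20},{"dx":-0.2,"dy":-0.5,"dz":6,"ax":0,"ay":0,"az":0,"claw":8},{"dx":-0.2,"dy":-0.5,"dz":6,"ax":0,"ay":0,"az":0,"claw":8},{"dx":-0.2,"dy":-0.5,"dz":6,"ax":0,"ay":0,"az":0,"claw":8},{"dx":-0.2,"dy":-0.5,"dz":6,"ax":0,"ay":0,"az":0,"claw":8}]' 40
python3 -c "
from h import *
togo([.5526,.3421,.173],-20)"
```

```text
clock: 3.47
position: [0.5531, 0.3429, 0.1744]
tool_rot: [-3.141, -0.0, -0.359]
force: [-1.0, -0.3, 4.4]
grip_width: 0.0135
shift [-0.2  0.9  1.4] turn [-0.  -0.  -0.5] now [0.5531 0.3429 0.1744] [-180.    -0.   -20.5] F [-1.02 -0.26  4.35] w 13.5 t 3.47
```

```bash
python3 -m pendant '[{"dx":0,"dy":0,"dz":-8,"ax":0,"ay":0,"az":0,"claw":8},{"dx":0,"dy":0,"dz":-25,"ax":0,"ay":0,"az":0,"claw":8},{"dx":0,"dy":0,"dz":-60,"ax":0,"ay":0,"az":0,"claw":8},{"dx":0,"dy":0,"dz":-95,"ax":0,"ay":0,"az":0,"claw":8},{"dx":0,"dy":0,"dz":-125,"ax":0,"ay":0,"az":0,"claw":8},{"dx":0,"dy":0,"dz":-140,"ax":0,"ay":0,"az":0,"claw":8},{"dx":0,"dy":0,"dz":-145,"ax":0,"ay":0,"az":0,"claw":8}]'
python3 -c "
from h import *
f=grab('wrist','w4')
L=np.array([.5895,-.0005])+.170*np.array([-.0251,.9997])
print(L);n=np.array([.9997,.0251])
togo([*(L-.06*n),.319],1.4);togo([*L,.319],1.4)"
```

```text
clock: 4.05
position: [0.5535, 0.3432, 0.3224]
tool_rot: [-3.138, -0.002, -0.359]
force: [1.3, -0.1, -1.0]
grip_width: 0.0133
[0.585233 0.169449]
shift [ 35.1 173.7   2.1] turn [ -0.1  -0.1 -22. ] now [0.5534 0.3429 0.3214] [-1.799e+02 -1.000e-01 -2.060e+01] F [-0.77  0.52 -0.84] w 13.4 t 4.1
shift [ 90.7 151.3   2.2] turn [ -0.1  -0.1 -22. ] now [0.5534 0.3429 0.3214] [-1.799e+02 -1.000e-01 -2.060e+01] F [-0.77  0.52 -0.84] w 13.4 t 4.1
```

View pics/w4.png

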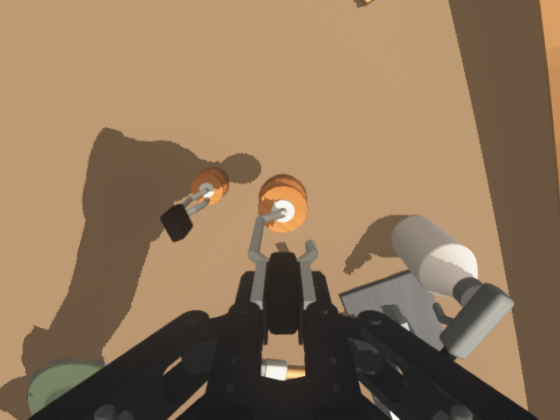

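```bash
python3 -m pendant '[{"dx":3,"dy":10,"dz":1,"ax":0,"ay":0,"az":-3,"claw":8},{"dx":8,"dy":35,"dz":1,"ax":0,"ay":0,"az":-6,"claw":8},{"dx":14,"dy":65,"dz":1,"ax":0,"ay":0,"az":-10,"claw":8},{"dx":20,"dy":98,"dz":1,"ax":0,"ay":0,"az":-14,"claw":8},{"dx":26,"dy":130,"dz":1,"ax":0,"ay":0,"az":-18,"claw":8},{"dx":31,"dy":155,"dz":1,"ax":0,"ay":0,"az":-21,"claw":8},{"dx":34,"dy":170,"dz":1,"ax":0,"ay":0,"az":-22,"claw":8},{"dx":35,"dy":173.7,"dz":1,"ax":0,"ay":0,"az":-22,"claw":8},{"dx":35,"dy":173.7,"dz":1,"ax":0,"ay":0,"az":-22,"claw":8}]'
python3 -c "
from h import *
f=grab('wrist','w5');f=grab('scene','s5');g=grab('top','t5')
L=np.array([.585233,.169449])
togo([*L,.319],1.4)
cv2.imwrite('pics/s5c.png',cv2.resize(f['image'][130:270,220:400],None,fx=4,fy=4,interpolation=cv2.INTER_CUBIC))
cv2.imwrite('pics/t5c.png',cv2.resize(g['image'][130:270,140:330],None,fx=4,fy=4,interpolation=cv2.INTER_CUBIC))"
```

```text
clock: 4.85
position: [0.5247, 0.1663, 0.3171]
tool_rot: [3.141, 0.001, 0.023]
force: [-0.5, 1.1, -1.5]
grip_width: 0.0132
shift [60.6  1.  -1.5] turn [-0.   0.   0.1] now [0.5247 0.1688 0.3175] [-180.     0.     1.5] F [ 0.15  0.13 -1.66] w 13.4 t 5.0
```

View pics/w5.png

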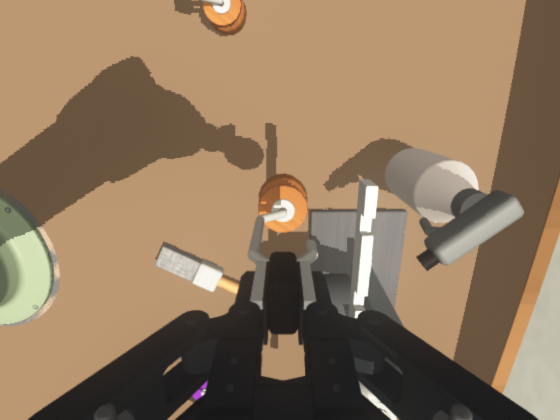

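View pics/s5c.png

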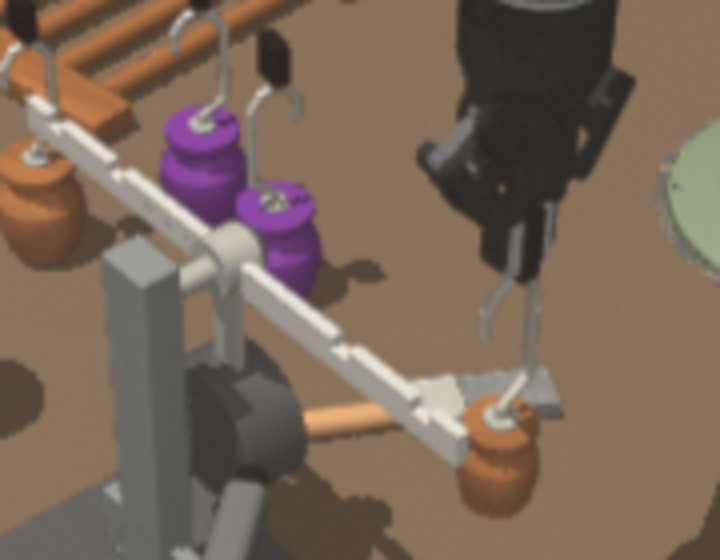

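View pics/t5c.png

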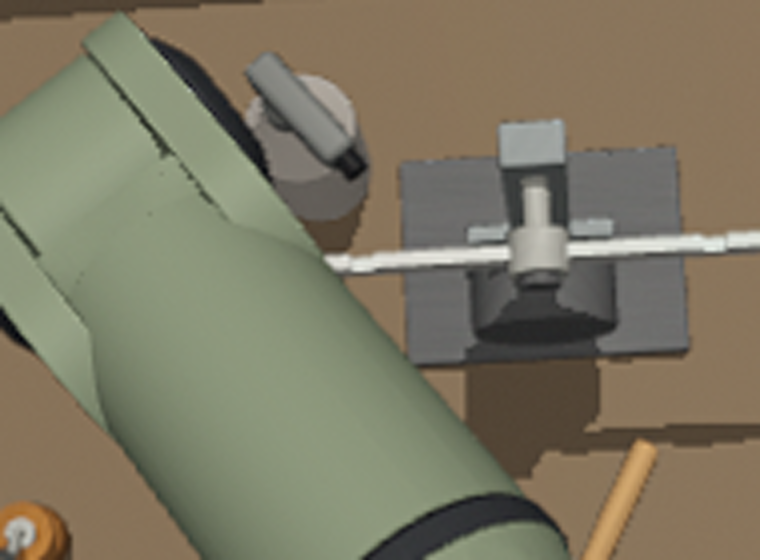

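```bash
python3 -c "
from h import *
f=load('w5');im=f['image'].copy()
m=np.array([.5895,-.0005]);u=np.array([-.0251,.9997]);n=np.array([.9997,.0251])
P=[[*(m+a*u+b*n),.253] for a in (.2,.177,.163,.112,.098) for b in(-.004,.004)]
print(proj(f,P).round(1).tolist())
big=cv2.resize(im[160:330,300:420],None,fx=4.5,fy=4.5,interpolation=cv2.INTER_CUBIC)
for p in proj(f,P): cv2.circle(big,tuple(int(round(v)) for v in ((p-[300,160]+.5)*4.5)),3,(0,0,255),1)
cv2.imwrite('pics/w5c.png',big[:600])
s=load('s5')
"
```

```text
[[364.5, 187.7], [376.1, 187.7], [361.8, 219.2], [373.0, 219.1], [360.2, 237.3], [371.2, 237.2], [354.8, 297.2], [365.0, 297.1], [353.4, 312.1], [363.4, 312.1]]
```

View pics/w5c.png

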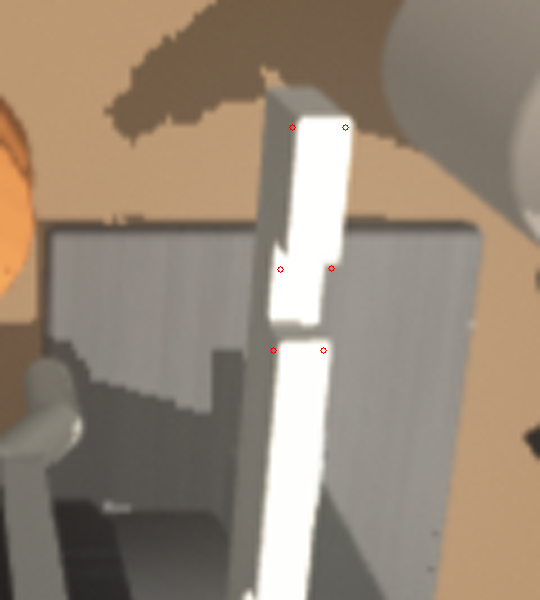

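```bash
python3 -c "
from h import *
f=load('w5');im=f['image']
x,y=.5247,.1675
print(proj(f,[[x,y,.3175+.0106-.185+.060],[x,y,.3175+.0106-.125+.004]]))
m=(im.min(2)>150);
c,st,p=blob(im,m,(268,195,300,225));print(c,st)
w=load('w4');c,st,p=blob(w['image'],w['image'].min(2)>150,(268,195,300,225));print(c,st)
print(proj(w,[[.5534,.3429,.3214+.0106-.125],[.5526,.3421,.3214+.0106-.125]]))
w=load('w3');c,st,p=blob(w['image'],w['image'].min(2)>150,(268,195,300,225));print(c,st)
print(proj(w,[[.5526,.3421,.06],[.5526,.3421,.064]]))
"
```

```text
[[282.43908294 207.42400379]
 [282.42636026 208.87203731]]
[282.37886598 211.63659794] [268 199  27  23 388]
[284.96949153 209.95254237] [274 200  21  23 295]
[[282.13100056 209.14387011]
 [281.59764342 210.26016153]]
[279.  197.5] [277 197   5   2   8]
[[282.46655644 206.07926773]
 [282.45553201 207.49018821]]
```

```bash
python3 -m pendant '[{"dx":8,"dy":-3,"dz":-1,"ax":0,"ay":0,"az":0,"claw":8},{"dx":24,"dy":-3,"dz":-1,"ax":0,"ay":0,"az":0,"claw":8},{"dx":42,"dy":-3,"dz":-1,"ax":0,"ay":0,"az":0,"claw":8},{"dx":56,"dy":-3,"dz":-1,"ax":0,"ay":0,"az":0,"claw":8},{"dx":61,"dy":-3,"dz":-1,"ax":0,"ay":0,"az":0,"claw":8},{"dx":61.5,"dy":-3,"dz":-1,"ax":0,"ay":0,"az":0,"claw":8},{"dx":61.5,"dy":-3,"dz":-1,"ax":0,"ay":0,"az":0,"claw":8}]'
python3 -c "
from h import *
f=grab('wrist','w6');f2=grab('scene','s6')
togo([.5862,.1722,.319],1.4)
cv2.imwrite('pics/w6c.png',cv2.resize(f['image'][150:330,220:380],None,fx=4,fy=4,interpolation=cv2.INTER_CUBIC)[:600])
cv2.imwrite('pics/s6c.png',cv2.resize(f2['image'][130:270,220:400],None,fx=4,fy=4,interpolation=cv2.INTER_CUBIC))"
```

```text
clock: 5.58
position: [0.5859, 0.1731, 0.3186]
tool_rot: [-3.141, 0.001, 0.026]
force: [-0.5, -0.5, -1.3]
grip_width: 0.013
shift [0.6 0.6 0. ] turn [-0.   0.   0.1] now [0.5856 0.1727 0.319 ] [-180.     0.     1.5] F [-0.37 -0.15 -1.74] w 13.3 t 5.68
```

View pics/w6c.png

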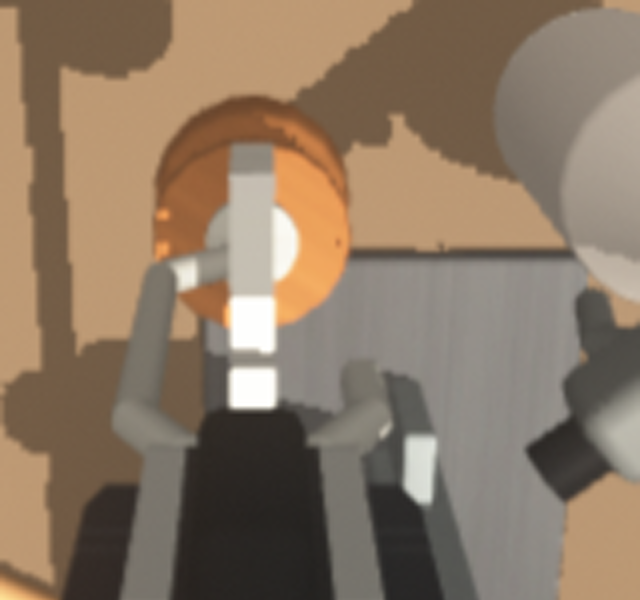

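View pics/s6c.png

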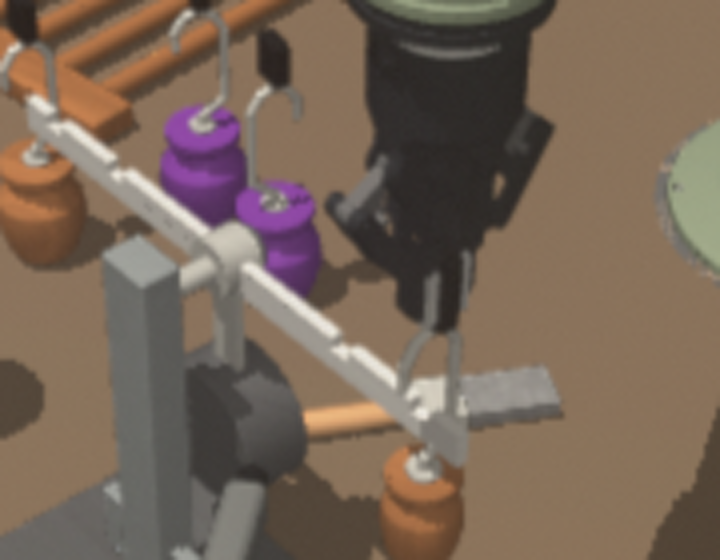

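```bash
python3 -c "
from h import *
f=load('w6')
x,y=.5858,.1727
for d in(.007,0,-.007): print(d,proj(f,[[x,y+d,.253],[x,y+d,.245]]).round(1).tolist())
# hook tip bottom & shank pts
h=.319+.0106-.0265
for X,Z in((.018,h-.03),(-.018,h-.074),(0,h-.098),(-.018,h-.02)): print(X,Z,((proj(f,[[x+X,y,Z]])-[220,150]+.5)*4).round(1))
# ray intersect of observed edges
for r in (221.5,223.75,238.5,242): print(r,plane(f,[(283,r)],.253)[0,:2].round(4),plane(f,[(283,r)],.245)[0,:2].round(4))
"
```

```text
0.007 [[282.3, 221.3], [282.3, 217.5]]
0 [[282.0, 230.4], [282.1, 226.3]]
-0.007 [[281.8, 239.2], [281.8, 234.9]]
0.018 0.2731 [[358.2 372.1]]
-0.018 0.22909999999999997 [[160.1 275.6]]
0 0.20509999999999998 [[250.9 239.9]]
-0.018 0.28309999999999996 [[135.6 392.7]]
221.5 [0.5863 0.1796] [0.5864 0.1766]
223.75 [0.5864 0.1778] [0.5864 0.1748]
238.5 [0.5867 0.1663] [0.5868 0.1628]
242 [0.5867 0.1635] [0.5868 0.1599]
```

```bash
python3 -m pendant '[{"dx":0.7,"dy":2,"dz":4,"ax":0,"ay":0,"az":0,"claw":8},{"dx":0.7,"dy":2,"dz":14,"ax":0,"ay":0,"az":0,"claw":8},{"dx":0.7,"dy":2,"dz":26,"ax":0,"ay":0,"az":0,"claw":8},{"dx":0.7,"dy":2,"dz":38,"ax":0,"ay":0,"az":0,"claw":8},{"dx":0.7,"dy":2,"dz":46,"ax":0,"ay":0,"az":0,"claw":8},{"dx":0.7,"dy":2,"dz":50,"ax":0,"ay":0,"az":0,"claw":8},{"dx":0.7,"dy":2,"dz":50,"ax":0,"ay":0,"az":0,"claw":8},{"dx":0.7,"dy":2,"dz":50,"ax":0,"ay":0,"az":0,"claw":8}]'
python3 -c "
from h import *
f=grab('wrist','w7');f2=grab('scene','s7')
togo([.5865,.1707,.261],1.4)
cv2.imwrite('pics/w7c.png',cv2.resize(f['image'][150:330,220:380],None,fx=4,fy=4,interpolation=cv2.INTER_CUBIC)[:600])
cv2.imwrite('pics/s7c.png',cv2.resize(f2['image'][130:270,220:400],None,fx=4,fy=4,interpolation=cv2.INTER_CUBIC))"
```

```text
clock: 6.35
position: [0.5871, 0.1704, 0.2689]
tool_rot: [-3.141, 0.0, 0.025]
force: [0.0, 1.1, -2.2]
grip_width: 0.0133
shift [-0.7 -0.2  8.4] turn [-0.  -0.   0.1] now [0.5872 0.1705 0.2694] [-180.    -0.     1.5] F [-0.75 -0.21 -0.98] w 13.6 t 6.45
```

View pics/w7c.png

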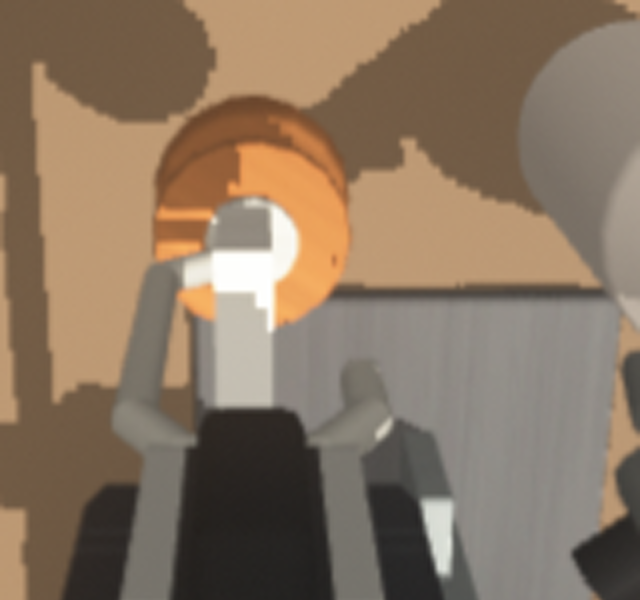

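View pics/s7c.png

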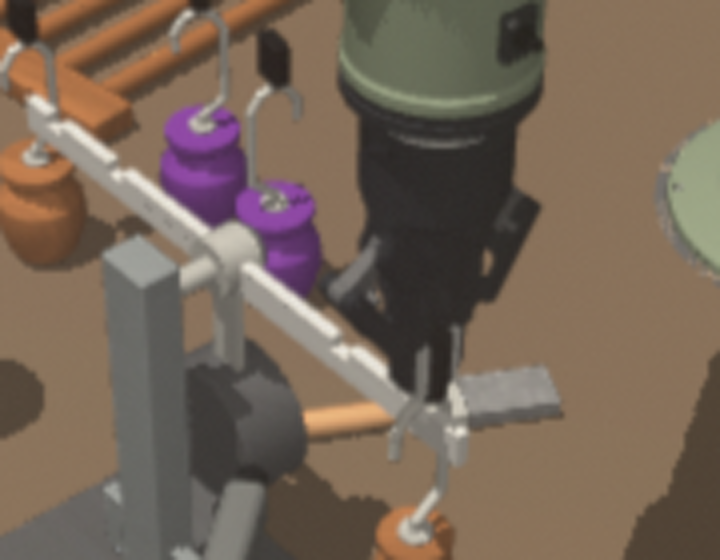

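```bash
cat >> h.py <<'E'
def samp(n=6,tag=None,cam="scene"):
    from workcell import observe,eyes
    F=[];Z=[]
    for i in range(n):
        f=eyes.grab_frame(cam);o=observe();F.append(o["force"]);Z.append(o["position"])
    if tag: np.save(f"pics/{tag}.npy",f,allow_pickle=True);cv2.imwrite(f"pics/{tag}.png",f["image"])
    F=np.array(F);Z=np.array(Z)
    print("F",F.mean(0).round(2),"sd",F.std(0).round(2),"pos",Z.mean(0).round(4),"w",round(o["grip_width"]*1000,1),"t",round(o["clock"],2))
    return f
E
python3 -c "
from h import *
samp(8)"; python3 -m pendant '[{"dx":0,"dy":0,"dz":4,"ax":0,"ay":0,"az":0,"claw":8},{"dx":0,"dy":0,"dz":6,"ax":0,"ay":0,"az":0,"claw":8},{"dx":0,"dy":0,"dz":8,"ax":0,"ay":0,"az":0,"claw":8},{"dx":0,"dy":0,"dz":10,"ax":0,"ay":0,"az":0,"claw":8},{"dx":0,"dy":0,"dz":12,"ax":0,"ay":0,"az":0,"claw":8},{"dx":0,"dy":0,"dz":12,"ax":0,"ay":0,"az":0,"claw":8}]'
python3 -c "
from h import *
f=samp(6,'s8')
cv2.imwrite('pics/s8c.png',cv2.resize(f['image'][130:270,220:400],None,fx=4,fy=4,interpolation=cv2.INTER_CUBIC))"
```

```text
F [ 0.18  0.29 -1.8 ] sd [0.6  0.76 0.43] pos [0.5871 0.1703 0.2693] w 13.4 t 6.85
clock: 7.35
position: [0.5869, 0.1702, 0.2565]
tool_rot: [3.141, 0.001, 0.025]
force: [1.4, -0.1, -0.9]
grip_width: 0.0134
F [-0.09  0.07 -0.06] sd [0.4  0.59 0.66] pos [0.587  0.1703 0.257 ] w 13.5 t 7.65
```

View pics/s8c.png

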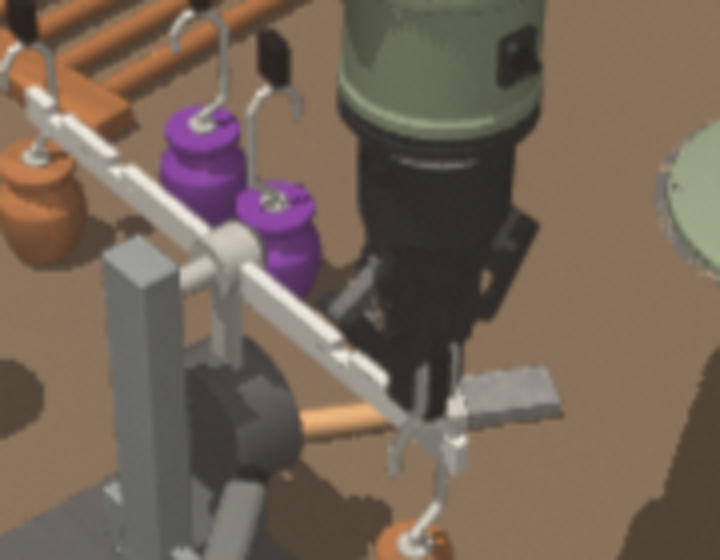

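```bash
python3 -c "
from h import *
f=samp(10,'w8','wrist')
cv2.imwrite('pics/w8c.png',cv2.resize(f['image'][150:330,220:380],None,fx=4,fy=4,interpolation=cv2.INTER_CUBIC)[:600])
m=np.array([.5895,-.0005]);n3=np.array([.9997,.0251,0])
for k in('s5','s7','s8'):
    s=load(k);im=s['image'][135:175,215:245].astype(int).sum(2)//3
    # right end corner: brightest blob extreme
    mk=(s['image'].min(2)>150).astype(np.uint8);mk[:, :220]=0;mk[:,262:]=0;mk[:140]=0;mk[200:]=0
    p=np.argwhere(mk)[:,::-1]; print(k,'left end col',p[:,0].min(),p[p[:,0]<=p[:,0].min()+2].mean(0), [ (c,p[p[:,0]==c][:,1].min()) for c in range(226,262,4)])
"
```

```text
F [-0.61 -0.14 -0.62] sd [0.61 0.5  0.45] pos [0.587  0.1703 0.257 ] w 13.7 t 8.15
s5 left end col 220 [221.2 144. ] [(226, np.int64(168)), (230, np.int64(154)), (234, np.int64(161)), (238, np.int64(161)), (242, np.int64(164)), (246, np.int64(167)), (250, np.int64(173)), (254, np.int64(173)), (258, np.int64(176))]
s7 left end col 220 [221.2 144. ] [(226, np.int64(168)), (230, np.int64(154)), (234, np.int64(161)), (238, np.int64(161)), (242, np.int64(164)), (246, np.int64(167)), (250, np.int64(173)), (254, np.int64(173)), (258, np.int64(176))]
s8 left end col 220 [221.2 144. ] [(226, np.int64(168)), (230, np.int64(152)), (234, np.int64(159)), (238, np.int64(159)), (242, np.int64(162)), (246, np.int64(166)), (250, np.int64(171)), (254, np.int64(172)), (258, np.int64(175))]
```

View pics/w8c.png

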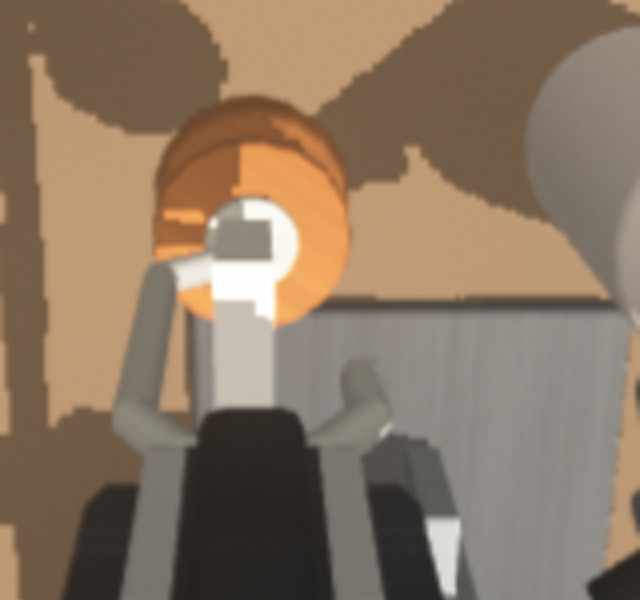

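```bash
cat >> h.py <<'E'
def tilt(f,ref=None):
    """bar tip (deg, + = left up) from the shift of the free right/left half of the bar in the scene view, against the level picture"""
    ref=ref or load('scene0'); m=np.array([.5895,-.0005]);u=np.array([-.0251,.9997])
    def pt(a,h,th):
        c,s=np.cos(th),np.sin(th);y=a*c-h*s;z=a*s+h*c
        return [*(m+y*u),.245+z]
    g0=cv2.cvtColor(ref['image'],cv2.COLOR_BGR2GRAY);g1=cv2.cvtColor(f['image'],cv2.COLOR_BGR2GRAY)
    out=[]
    for a in(.163,.177,.112,.098,-.098,-.112,-.163,-.177,-.197):
        p0=proj(ref,[pt(a,.008,0)]);
        best=None
        for g in (0,-.05,.05,-.1,.1,.15,-.15):
            p1=proj(f,[pt(a,.008,g)])
            q,st,er=cv2.calcOpticalFlowPyrLK(g0,g1,p0.astype(np.float32).reshape(-1,1,2),p1.astype(np.float32).reshape(-1,1,2),winSize=(11,11),maxLevel=0,flags=cv2.OPTFLOW_USE_INITIAL_FLOW)
            if st[0,0] and (best is None or er[0,0]<best[1]): best=(q[0,0],er[0,0])
        if best is None: continue
        q=best[0]
        ths=np.radians(np.arange(-15,15.01,.1)); 
        pr=proj(f,[pt(a,.008,t) for t in ths]); d=np.linalg.norm(pr-q,axis=1);i=d.argmin()
        out.append((a,round(np.degrees(ths[i]),1),round(float(best[1]),1),round(float(d[i]),1)))
    print("tilt: (a,deg,err,off)",out)
E
python3 -c "
from h import *
for k in ('s5','s7','s8'):
    print(k);tilt(load(k))
"
```

```text
s5
tilt: (a,deg,err,off) [(0.163, np.float64(0.1), 6.0, 0.2), (0.177, np.float64(-0.1), 7.5, 0.0), (0.112, np.float64(0.1), 5.7, 0.1), (0.098, np.float64(0.2), 5.2, 0.1), (-0.098, np.float64(-0.1), 5.8, 0.1), (-0.112, np.float64(-0.2), 5.1, 0.0), (-0.163, np.float64(-0.0), 6.0, 0.1), (-0.177, np.float64(-0.1), 5.8, 0.0), (-0.197, np.float64(-0.1), 5.7, 0.1)]
s7
tilt: (a,deg,err,off) [(0.163, np.float64(-6.7), 45.2, 8.8), (0.177, np.float64(-3.4), 51.2, 5.9), (0.112, np.float64(-0.0), 19.7, 0.1), (0.098, np.float64(0.1), 17.1, 0.1), (-0.098, np.float64(-0.1), 6.9, 0.1), (-0.112, np.float64(-0.2), 6.0, 0.0), (-0.163, np.float64(-0.1), 7.2, 0.1), (-0.177, np.float64(-0.1), 7.0, 0.0), (-0.197, np.float64(-0.1), 6.8, 0.1)]
s8
tilt: (a,deg,err,off) [(0.163, np.float64(-13.2), 53.9, 20.1), (0.177, np.float64(2.2), 51.5, 8.2), (0.112, np.float64(-2.3), 31.4, 0.4), (0.098, np.float64(-2.2), 25.5, 0.0), (-0.098, np.float64(-2.0), 7.5, 0.1), (-0.112, np.float64(-1.8), 6.8, 0.4), (-0.163, np.float64(-2.1), 9.8, 0.1), (-0.177, np.float64(-2.2), 8.6, 0.0), (-0.197, np.float64(-2.0), 10.2, 0.3)]
```

```bash
python3 -m pendant '[{"dx":0,"dy":0,"dz":1,"ax":0,"ay":0,"az":0,"claw":8},{"dx":0,"dy":0,"dz":2,"ax":0,"ay":0,"az":0,"claw":8},{"dx":0,"dy":0,"dz":2,"ax":0,"ay":0,"az":0,"claw":8}]'
python3 -c "
from h import *
f=samp(16,'s9');tilt(f)"
```

```text
clock: 8.4
position: [0.5869, 0.1702, 0.2547]
tool_rot: [3.142, 0.0, 0.025]
force: [0.0, 1.1, 0.3]
grip_width: 0.0135
F [-0.57 -0.68 -0.31] sd [0.43 0.46 0.45] pos [0.587  0.1703 0.255 ] w 13.2 t 9.2
tilt: (a,deg,err,off) [(0.163, np.float64(-13.4), 41.5, 11.1), (0.177, np.float64(2.0), 51.3, 8.3), (0.112, np.float64(-3.3), 32.0, 0.4), (0.098, np.float64(-3.2), 27.1, 0.1), (-0.098, np.float64(-2.7), 8.1, 0.0), (-0.112, np.float64(-2.5), 8.2, 0.4), (-0.163, np.float64(-2.8), 10.1, 0.3), (-0.177, np.float64(-2.8), 8.0, 0.2), (-0.197, np.float64(-2.6), 11.5, 0.2)]
```

```bash
python3 -m pendant '[{"dx":0,"dy":0,"dz":0.8,"ax":0,"ay":0,"az":0,"claw":8},{"dx":0,"dy":0,"dz":1.5,"ax":0,"ay":0,"az":0,"claw":8},{"dx":0,"dy":0,"dz":1.5,"ax":0,"ay":0,"az":0,"claw":8}]'
python3 -c "
from h import *
f=samp(16,'s10');tilt(f)"
```

```text
clock: 9.45
position: [0.587, 0.1702, 0.2533]
tool_rot: [3.142, 0.0, 0.025]
force: [0.4, -0.7, -0.7]
grip_width: 0.0134
F [-0.39 -0.58  0.03] sd [0.45 0.49 0.43] pos [0.587  0.1703 0.2535] w 13.5 t 10.25
tilt: (a,deg,err,off) [(0.163, np.float64(-15.0), 54.4, 25.6), (0.177, np.float64(2.2), 51.7, 8.8), (0.112, np.float64(-3.6), 32.1, 0.7), (0.098, np.float64(-3.4), 27.6, 0.1), (-0.098, np.float64(-3.2), 7.7, 0.1), (-0.112, np.float64(-2.9), 9.0, 0.4), (-0.163, np.float64(-3.5), 10.9, 0.1), (-0.177, np.float64(-3.4), 9.2, 0.0), (-0.197, np.float64(-3.1), 10.8, 0.3)]
```

```bash
python3 -m pendant '[{"dx":0,"dy":0,"dz":0,"ax":0,"ay":0,"az":0,"claw":14},{"dx":0,"dy":0,"dz":0,"ax":0,"ay":0,"az":0,"claw":16},{"dx":0,"dy":0,"dz":0,"ax":0,"ay":0,"az":0,"claw":18},{"dx":0,"dy":0,"dz":0,"ax":0,"ay":0,"az":0,"claw":22}]' 20
python3 -c "
from h import *
f=samp(3,'s11');tilt(f);tilt(samp(3,'s12'))
cv2.imwrite('pics/s12c.png',cv2.resize(f['image'][130:270,220:400],None,fx=4,fy=4,interpolation=cv2.INTER_CUBIC))"
```

```text
clock: 10.58
position: [0.587, 0.1704, 0.2535]
tool_rot: [-3.141, -0.0, 0.026]
force: [0.3, 0.5, 0.0]
grip_width: 0.0217
F [ 0.35 -0.26  0.55] sd [0.51 0.82 0.51] pos [0.587  0.1703 0.2535] w 21.8 t 10.73
tilt: (a,deg,err,off) [(0.163, np.float64(-15.0), 54.3, 22.9), (0.177, np.float64(2.3), 55.0, 9.7), (0.112, np.float64(-15.0), 28.0, 5.8), (0.098, np.float64(-4.2), 37.4, 0.5), (-0.098, np.float64(-3.4), 9.1, 0.2), (-0.112, np.float64(-3.1), 9.5, 0.3), (-0.163, np.float64(-3.5), 10.3, 0.1), (-0.177, np.float64(-3.5), 9.1, 0.0), (-0.197, np.float64(-3.2), 11.0, 0.3)]
F [-0.04  0.06 -0.21] sd [0.46 0.22 0.38] pos [0.587  0.1703 0.2535] w 21.7 t 10.88
tilt: (a,deg,err,off) [(0.163, np.float64(-14.5), 54.2, 20.5), (0.177, np.float64(2.3), 54.9, 9.8), (0.112, np.float64(-15.0), 28.2, 5.7), (0.098, np.float64(-15.0), 35.4, 5.7), (-0.098, np.float64(-3.4), 9.1, 0.2), (-0.112, np.float64(-3.1), 9.6, 0.3), (-0.163, np.float64(-3.6), 10.3, 0.1), (-0.177, np.float64(-3.5), 9.0, 0.0), (-0.197, np.float64(-3.1), 10.8, 0.3)]
```

View pics/s12c.png

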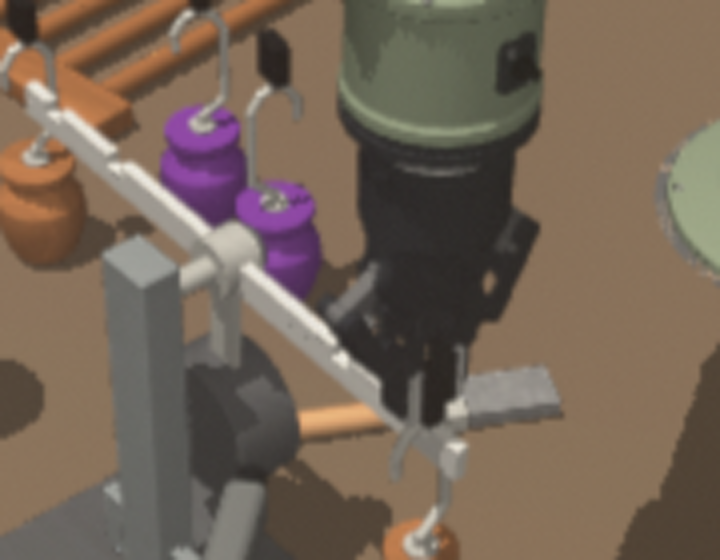

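```bash
python3 -m pendant '[{"dx":0,"dy":0,"dz":-1,"ax":0,"ay":0,"az":0,"claw":40},{"dx":0,"dy":0,"dz":-6,"ax":0,"ay":0,"az":0,"claw":50},{"dx":0,"dy":0,"dz":-20,"ax":0,"ay":0,"az":0,"claw":50},{"dx":0,"dy":0,"dz":-60,"ax":0,"ay":0,"az":0,"claw":60},{"dx":0,"dy":0,"dz":-100,"ax":0,"ay":0,"az":0,"claw":70},{"dx":-1,"dy":40,"dz":-115,"ax":0,"ay":0,"az":0,"claw":70},{"dx":-5,"dy":80,"dz":-115,"ax":0,"ay":0,"az":0,"claw":70},{"dx":-10,"dy":120,"dz":-115,"ax":0,"ay":0,"az":2,"claw":70},{"dx":-15,"dy":160,"dz":-115,"ax":0,"ay":0,"az":4,"claw":70}]'
python3 -c "
from h import *
f=samp(1,'s13');tilt(f)
t=load('top0');s=load('scene0')
print('purple grips',[plane(t,[uv],.207)[0].round(3) for uv in ((456,187),(404,273),(357,268))])
togo([.5154,-.3471,.25],-4)
cv2.imwrite('pics/s13c.png',cv2.resize(f['image'][130:270,220:400],None,fx=4,fy=4,interpolation=cv2.INTER_CUBIC))"
```

```text
clock: 11.63
position: [0.5757, 0.0083, 0.3692]
tool_rot: [3.142, -0.001, -0.045]
force: [0.7, -0.4, -0.6]
grip_width: 0.0698
F [  2.56 -11.31   1.69] sd [0. 0. 0.] pos [ 0.5755 -0.0008  0.3688] w 69.8 t 11.68
tilt: (a,deg,err,off) [(0.163, np.float64(-13.1), 33.9, 7.3), (0.177, np.float64(2.0), 43.3, 7.3), (0.112, np.float64(-3.0), 5.9, 0.0), (0.098, np.float64(-2.9), 5.6, 0.2), (-0.098, np.float64(-3.4), 7.5, 0.2), (-0.112, np.float64(-3.0), 8.8, 0.3), (-0.163, np.float64(-3.5), 9.2, 0.1), (-0.177, np.float64(-3.4), 7.9, 0.1), (-0.197, np.float64(-3.1), 9.6, 0.3)]
purple grips [array([ 0.602, -0.452,  0.207]), array([ 0.393, -0.306,  0.207]), array([ 0.409, -0.193,  0.207])]
shift [-40.2 348.6 120.3] turn [ 0.2 -0.   0.7] now [ 0.5755 -0.0008  0.3688] [179.8  -0.   -3.3] F [  2.56 -11.31   1.69] w 69.8 t 11.68
```

View pics/s13c.png

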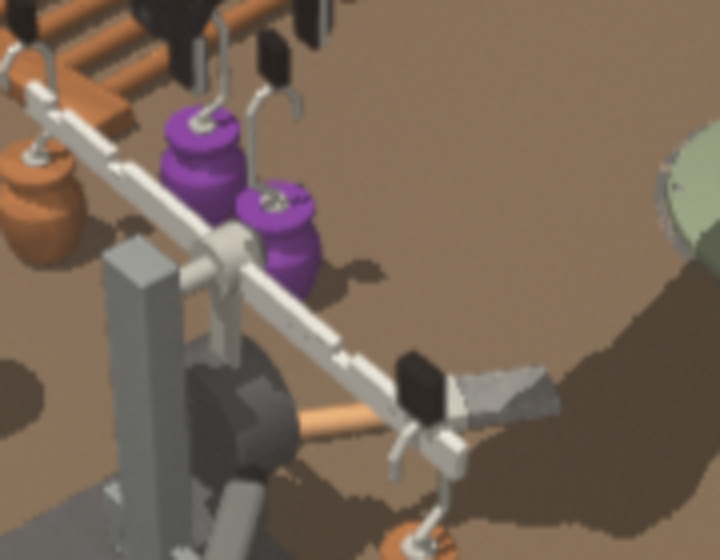

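```bash
python3 -m pendant '[{"dx":-5,"dy":40,"dz":0,"ax":0,"ay":0,"az":0,"claw":70},{"dx":-10,"dy":80,"dz":0,"ax":0,"ay":0,"az":0,"claw":70},{"dx":-15,"dy":120,"dz":0,"ax":0,"ay":0,"az":0,"claw":70},{"dx":-20,"dy":160,"dz":5,"ax":0,"ay":0,"az":0,"claw":70},{"dx":-25,"dy":200,"dz":15,"ax":0,"ay":0,"az":0,"claw":70},{"dx":-30,"dy":240,"dz":25,"ax":0,"ay":0,"az":0,"claw":70},{"dx":-35,"dy":275,"dz":40,"ax":0,"ay":0,"az":0,"claw":70},{"dx":-40,"dy":310,"dz":60,"ax":0,"ay":0,"az":0,"claw":70},{"dx":-40,"dy":335,"dz":85,"ax":0,"ay":0,"az":0,"claw":70},{"dx":-40,"dy":340,"dz":100,"ax":0,"ay":0,"az":0,"claw":70}]'
python3 -c "
from h import *
f=samp(2,'w13','wrist')
print(proj(f,[[.5154,-.3471,.224],[.5154,-.3471,.207]]))
togo([.5154,-.3471,.195],-4)"
```

```text
clock: 12.52
position: [0.5189, -0.3329, 0.2662]
tool_rot: [3.141, 0.002, -0.05]
force: [0.4, -0.6, -0.7]
grip_width: 0.0702
F [-0.61  0.24 -1.45] sd [0.65 0.02 1.97] pos [ 0.5191 -0.33    0.2651] w 70.0 t 12.62
[[278.67150068 267.12280941]
 [279.08620897 255.48529439]]
shift [-3.1 18.5 71.1] turn [-0.1  0.2  1.3] now [ 0.5196 -0.3289  0.2662] [-179.9    0.2   -2.7] F [0.04 0.26 0.52] w 70.0 t 12.62
```

View pics/w13.png

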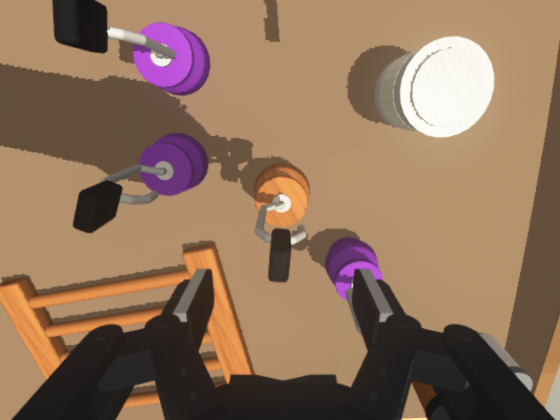

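```bash
python3 -m pendant '[{"dx":-3,"dy":12,"dz":8,"ax":0,"ay":0,"az":2,"claw":70},{"dx":-3,"dy":18,"dz":20,"ax":0,"ay":0,"az":2,"claw":70},{"dx":-3,"dy":18,"dz":40,"ax":0,"ay":0,"az":2,"claw":70},{"dx":-3,"dy":18,"dz":58,"ax":0,"ay":0,"az":2,"claw":70},{"dx":-3,"dy":18,"dz":64,"ax":0,"ay":0,"az":2,"claw":70},{"dx":-3,"dy":18,"dz":64,"ax":0,"ay":0,"az":2,"claw":70}]'
python3 -c "
from h import *
f=samp(2,'w14','wrist')
print(proj(f,[[.5154,-.3471,.224],[.5154,-.3471,.207]]))
togo([.5154,-.3471,.195],-5)"
```

```text
clock: 13.12
position: [0.517, -0.3453, 0.2035]
tool_rot: [-3.141, 0.001, -0.079]
force: [-0.1, -0.3, 0.4]
grip_width: 0.0697
F [-0.53 -0.14 -0.04] sd [0.8  0.29 0.1 ] pos [ 0.5176 -0.3456  0.2051] w 70.3 t 13.22
[[277.54880422 301.7377734 ]
 [278.08314591 282.29967672]]
shift [-2.3  1.6 10.4] turn [ 0.  -0.1  0.5] now [ 0.5178 -0.3457  0.2054] [ 1.8e+02 -1.0e-01 -4.5e+00] F [-1.34 -0.43 -0.14] w 70.3 t 13.22
```

View pics/w14.png

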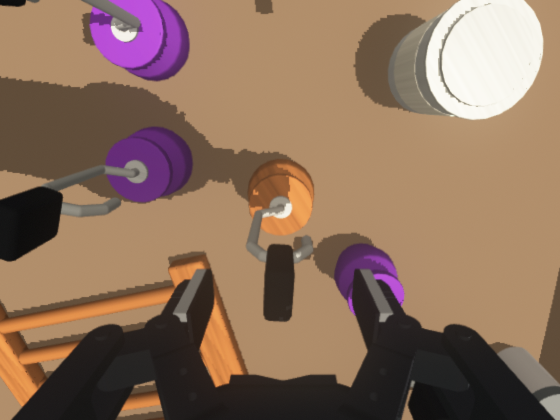

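```bash
python3 -m pendant '[{"dx":-2,"dy":1.5,"dz":9,"ax":0,"ay":0,"az":0,"claw":40},{"dx":-2,"dy":1.5,"dz":9,"ax":0,"ay":0,"az":0,"claw":20},{"dx":-2,"dy":1.5,"dz":9,"ax":0,"ay":0,"az":0,"claw":20},{"dx":-2,"dy":1.5,"dz":9,"ax":0,"ay":0,"az":0,"claw":8},{"dx":-2,"dy":1.5,"dz":9,"ax":0,"ay":0,"az":0,"claw":8},{"dx":-2,"dy":1.5,"dz":9,"ax":0,"ay":0,"az":0,"claw":8},{"dx":-2,"dy":1.5,"dz":9,"ax":0,"ay":0,"az":0,"claw":8}]' 40
python3 -c "
from h import *
samp(3)"
```

```text
clock: 13.8
position: [0.5154, -0.3472, 0.1959]
tool_rot: [3.141, -0.001, -0.079]
force: [-0.3, -1.1, 4.7]
grip_width: 0.0133
F [-0.4   0.03  5.55] sd [0.15 0.75 0.47] pos [ 0.5153 -0.3472  0.1959] w 13.4 t 13.95
```

```bash
python3 -m pendant '[{"dx":0,"dy":0,"dz":-8,"ax":0,"ay":0,"az":0,"claw":8},{"dx":0,"dy":0,"dz":-25,"ax":0,"ay":0,"az":0,"claw":8},{"dx":0,"dy":0,"dz":-55,"ax":0,"ay":0,"az":0,"claw":8},{"dx":0,"dy":0,"dz":-90,"ax":0,"ay":0,"az":0,"claw":8},{"dx":0,"dy":0,"dz":-118,"ax":0,"ay":0,"az":0,"claw":8},{"dx":0,"dy":0,"dz":-132,"ax":0,"ay":0,"az":0,"claw":8},{"dx":0,"dy":0,"dz":-135,"ax":0,"ay":0,"az":0,"claw":8}]'
python3 -c "
from h import *
samp(2)
L=np.array([.5951,-.1695]);n=np.array([.9997,.0251])
togo([*(L-.065*n),.331],1.4)"
```

```text
clock: 14.53
position: [0.5158, -0.3473, 0.3336]
tool_rot: [3.14, -0.003, -0.079]
force: [0.3, -0.4, -3.2]
grip_width: 0.0132
F [-0.07 -0.6  -3.3 ] sd [0.27 0.18 0.87] pos [ 0.5152 -0.3471  0.3313] w 13.1 t 14.63
shift [   1.2 -176.6   -0.6] turn [ 0.  -0.  -5.9] now [ 0.515  -0.3471  0.3304] [180.   -0.   -4.5] F [-0.34 -0.43 -4.16] w 13.1 t 14.63
```

```bash
python3 -m pendant '[{"dx":0,"dy":-8,"dz":-1,"ax":0,"ay":0,"az":-1,"claw":8},{"dx":0,"dy":-30,"dz":-1,"ax":0,"ay":0,"az":-2,"claw":8},{"dx":0,"dy":-62,"dz":-1,"ax":0,"ay":0,"az":-3,"claw":8},{"dx":1,"dy":-97,"dz":-1,"ax":0,"ay":0,"az":-4,"claw":8},{"dx":1,"dy":-132,"dz":-1,"ax":0,"ay":0,"az":-5,"claw":8},{"dx":1,"dy":-160,"dz":-1,"ax":0,"ay":0,"az":-6,"claw":8},{"dx":1,"dy":-174,"dz":-1,"ax":0,"ay":0,"az":-6,"claw":8},{"dx":1,"dy":-176.6,"dz":-1,"ax":0,"ay":0,"az":-6,"claw":8},{"dx":1,"dy":-176.6,"dz":-1,"ax":0,"ay":0,"az":-6,"claw":8}]'
python3 -c "
from h import *
f=samp(2,'w15','wrist')
togo([.5951,-.1695,.331],1.4)
cv2.imwrite('pics/w15c.png',cv2.resize(f['image'][150:330,220:400],None,fx=4,fy=4,interpolation=cv2.INTER_CUBIC)[:600])
m=np.array([.5908,.0006]);u=np.array([-.0251,.9997]);n=np.array([.9997,.0251]);th=np.radians(-3.4)
def pt(a,b,h): return [*(m+(a*np.cos(th)-h*np.sin(th))*u+b*n),.245+a*np.sin(th)+h*np.cos(th)]
print(((proj(f,[pt(a,-.004,.008) for a in(-.098,-.112,-.163,-.177,-.2)])-[220,150]+.5)*4).round())
print(((proj(f,[[.5301,-.171,.331+.0111-.125+.0]])-[220,150]+.5)*4).round())
"
```

```text
clock: 15.38
position: [0.5298, -0.1702, 0.3307]
tool_rot: [-3.141, 0.001, 0.027]
force: [-0.0, -0.7, -3.1]
grip_width: 0.0132
F [-0.33 -0.39 -2.63] sd [0.45 0.66 0.42] pos [ 0.5297 -0.1718  0.3307] w 13.1 t 15.48
shift [65.4 -1.  -0.3] turn [0.  0.1 0. ] now [ 0.5297 -0.1721  0.3308] [1.8e+02 1.0e-01 1.4e+00] F [ 0.13 -1.05 -2.22] w 13.1 t 15.48
[[618. -98.]
 [612. -13.]
 [590. 274.]
 [584. 347.]
 [575. 462.]]
[[253. 236.]]
```

View pics/w15c.png

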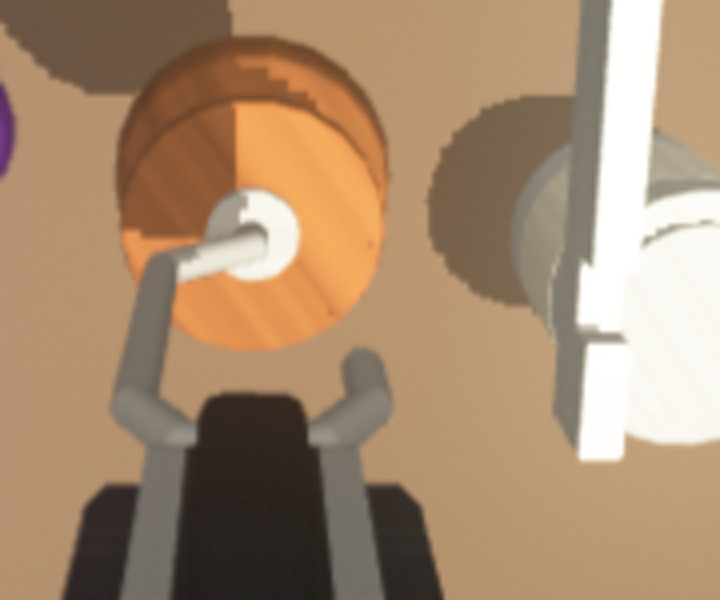

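```bash
python3 -m pendant '[{"dx":8,"dy":-2,"dz":0,"ax":0,"ay":0,"az":0,"claw":8},{"dx":24,"dy":-2,"dz":0,"ax":0,"ay":0,"az":0,"claw":8},{"dx":43,"dy":-2,"dz":0,"ax":0,"ay":0,"az":0,"claw":8},{"dx":58,"dy":-2,"dz":0,"ax":0,"ay":0,"az":0,"claw":8},{"dx":65,"dy":-2,"dz":0,"ax":0,"ay":0,"az":0,"claw":8},{"dx":65.5,"dy":-2,"dz":0,"ax":0,"ay":0,"az":0,"claw":8},{"dx":65.5,"dy":-2,"dz":0,"ax":0,"ay":0,"az":0,"claw":8}]'
python3 -c "
from h import *
f=samp(2,'w16','wrist')
togo([.5953,-.1685,.272],1.4)
cv2.imwrite('pics/w16c.png',cv2.resize(f['image'][150:300,220:400],None,fx=4,fy=4,interpolation=cv2.INTER_CUBIC)[:600])
x,y=.5953,-.1685
for d in(.007,0,-.007): print(d,((proj(f,[[x,y+d,.263],[x,y+d,.255]])-[220,150]+.5)*4).round().tolist())
"
```

```text
clock: 16.07
position: [0.5953, -0.1678, 0.3309]
tool_rot: [-3.141, 0.001, 0.025]
force: [-1.4, 0.5, -3.3]
grip_width: 0.0135
F [-0.26  0.02 -2.44] sd [0.01 0.23 0.16] pos [ 0.595  -0.1678  0.3313] w 13.2 t 16.17
shift [ 0.4  0.7 59.4] turn [0. 0. 0.] now [ 0.5949 -0.1678  0.3314] [180.    0.    1.4] F [-0.25 -0.2  -2.28] w 13.2 t 16.17
0.007 [[253.0, 284.0], [253.0, 269.0]]
0 [[252.0, 319.0], [252.0, 304.0]]
-0.007 [[251.0, 355.0], [251.0, 338.0]]
```

View pics/w16c.png

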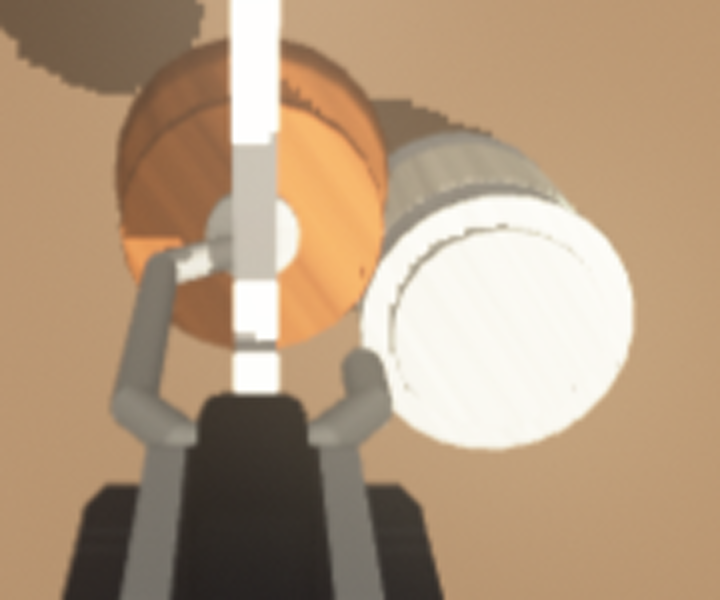

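```bash
python3 -m pendant '[{"dx":0.3,"dy":0.2,"dz":5,"ax":0,"ay":0,"az":0,"claw":8},{"dx":0.3,"dy":0.2,"dz":16,"ax":0,"ay":0,"az":0,"claw":8},{"dx":0.3,"dy":0.2,"dz":28,"ax":0,"ay":0,"az":0,"claw":8},{"dx":0.3,"dy":0.2,"dz":40,"ax":0,"ay":0,"az":0,"claw":8},{"dx":0.3,"dy":0.2,"dz":49,"ax":0,"ay":0,"az":0,"claw":8},{"dx":0.3,"dy":0.2,"dz":54,"ax":0,"ay":0,"az":0,"claw":8},{"dx":0.3,"dy":0.2,"dz":55,"ax":0,"ay":0,"az":0,"claw":8},{"dx":0.3,"dy":0.2,"dz":55,"ax":0,"ay":0,"az":0,"claw":8}]'
python3 -c "
from h import *
f=samp(6,'s16');tilt(f)
cv2.imwrite('pics/s16c.png',cv2.resize(f['image'][120:270,200:360],None,fx=4,fy=4,interpolation=cv2.INTER_CUBIC)[:600])
"
```

```text
clock: 16.83
position: [0.5958, -0.1676, 0.2761]
tool_rot: [-3.141, 0.0, 0.026]
force: [0.3, -0.3, -2.7]
grip_width: 0.0134
F [ 0.04  0.06 -2.52] sd [0.45 0.32 0.43] pos [ 0.596  -0.1677  0.2769] w 13.7 t 17.13
tilt: (a,deg,err,off) [(0.163, np.float64(-13.3), 35.3, 7.6), (0.177, np.float64(2.1), 46.0, 7.3), (0.112, np.float64(-3.4), 21.5, 0.4), (0.098, np.float64(-3.5), 22.2, 0.0), (-0.098, np.float64(-3.4), 6.4, 0.2), (-0.112, np.float64(-2.9), 8.2, 0.3), (-0.163, np.float64(14.7), 32.7, 13.5), (-0.177, np.float64(15.0), 28.0, 7.3), (-0.197, np.float64(7.9), 23.2, 0.6)]
```

View pics/s16c.png

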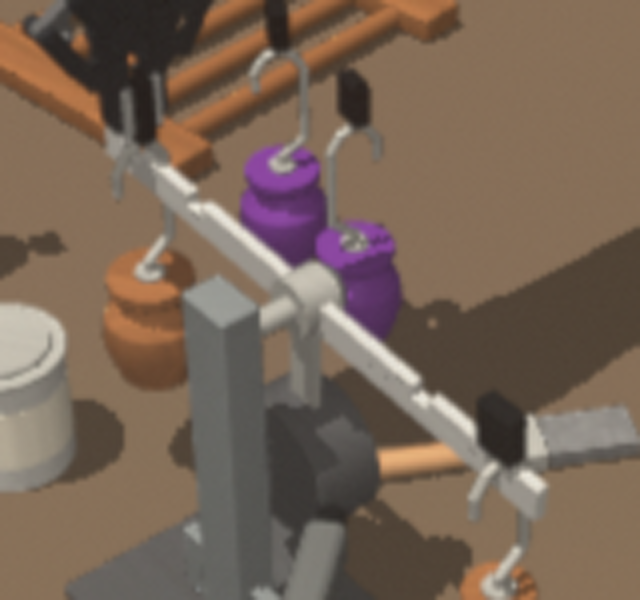

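```bash
python3 -m pendant '[{"dx":-0.5,"dy":0,"dz":3,"ax":0,"ay":0,"az":0,"claw":8},{"dx":-0.5,"dy":0,"dz":5,"ax":0,"ay":0,"az":0,"claw":8},{"dx":-0.5,"dy":0,"dz":7,"ax":0,"ay":0,"az":0,"claw":8},{"dx":-0.5,"dy":0,"dz":9,"ax":0,"ay":0,"az":0,"claw":8},{"dx":-0.5,"dy":0,"dz":10.5,"ax":0,"ay":0,"az":0,"claw":8},{"dx":-0.5,"dy":0,"dz":12,"ax":0,"ay":0,"az":0,"claw":8},{"dx":-0.5,"dy":0,"dz":13,"ax":0,"ay":0,"az":0,"claw":8},{"dx":-0.5,"dy":0,"dz":14,"ax":0,"ay":0,"az":0,"claw":8},{"dx":-0.5,"dy":0,"dz":14,"ax":0,"ay":0,"az":0,"claw":8}]'
python3 -c "
from h import *
f=samp(8,'s17');tilt(f)
"
```

```text
clock: 17.88
position: [0.5953, -0.1677, 0.2623]
tool_rot: [-3.142, 0.0, 0.025]
force: [0.2, -0.3, -0.9]
grip_width: 0.0131
F [-0.3  -0.53 -1.36] sd [0.39 0.54 0.36] pos [ 0.5954 -0.1677  0.2625] w 13.1 t 18.28
tilt: (a,deg,err,off) [(0.163, np.float64(-9.7), 35.4, 7.7), (0.177, np.float64(2.3), 47.0, 7.6), (0.112, np.float64(-0.7), 20.9, 0.2), (0.098, np.float64(-0.8), 20.2, 0.1), (-0.098, np.float64(-0.4), 4.7, 0.1), (-0.112, np.float64(-0.4), 4.2, 0.1), (-0.163, np.float64(13.8), 33.5, 8.0), (-0.177, np.float64(15.0), 27.9, 11.4), (-0.197, np.float64(10.9), 24.6, 0.6)]
```

```bash
python3 -m pendant '[{"dx":0,"dy":0,"dz":1,"ax":0,"ay":0,"az":0,"claw":8},{"dx":0,"dy":0,"dz":2.5,"ax":0,"ay":0,"az":0,"claw":8},{"dx":0,"dy":0,"dz":4,"ax":0,"ay":0,"az":0,"claw":8},{"dx":0,"dy":0,"dz":5.5,"ax":0,"ay":0,"az":0,"claw":8},{"dx":0,"dy":0,"dz":7,"ax":0,"ay":0,"az":0,"claw":8},{"dx":0,"dy":0,"dz":7,"ax":0,"ay":0,"az":0,"claw":8}]'
python3 -c "
from h import *
f=samp(16,'s18');tilt(f)
"
```

```text
clock: 18.78
position: [0.5953, -0.1676, 0.2551]
tool_rot: [-3.141, 0.0, 0.026]
force: [-0.0, -0.6, 0.3]
grip_width: 0.0135
F [ 0.01 -0.04  0.12] sd [0.6  0.5  0.63] pos [ 0.5954 -0.1677  0.2555] w 13.1 t 19.58
tilt: (a,deg,err,off) [(0.163, np.float64(-7.0), 38.8, 6.2), (0.177, np.float64(0.2), 48.9, 4.0), (0.112, np.float64(1.7), 22.1, 0.2), (0.098, np.float64(1.7), 20.6, 0.3), (-0.098, np.float64(2.0), 4.9, 0.0), (-0.112, np.float64(1.6), 6.4, 0.4), (-0.163, np.float64(4.6), 32.7, 15.9), (-0.177, np.float64(15.0), 28.1, 12.8), (-0.197, np.float64(6.2), 31.7, 2.4)]
```

```bash
python3 -m pendant '[{"dx":0,"dy":0,"dz":0,"ax":0,"ay":0,"az":0,"claw":14},{"dx":0,"dy":0,"dz":0,"ax":0,"ay":0,"az":0,"claw":16},{"dx":0,"dy":0,"dz":0,"ax":0,"ay":0,"az":0,"claw":18},{"dx":0,"dy":0,"dz":0,"ax":0,"ay":0,"az":0,"claw":22}]' 20
python3 -c "
from h import *
f=samp(3,'s19');tilt(f);f=samp(3,'s20');tilt(f);
cv2.imwrite('pics/s20c.png',cv2.resize(f['image'][120:270,200:360],None,fx=4,fy=4,interpolation=cv2.INTER_CUBIC)[:600])"
```

```text
clock: 19.92
position: [0.5953, -0.1677, 0.2554]
tool_rot: [-3.142, 0.0, 0.025]
force: [0.5, -0.1, -0.6]
grip_width: 0.0222
F [ 0.38 -0.33  0.15] sd [0.08 0.15 0.4 ] pos [ 0.5953 -0.1677  0.2555] w 22.2 t 20.07
tilt: (a,deg,err,off) [(0.163, np.float64(-7.1), 39.0, 6.2), (0.177, np.float64(0.2), 48.8, 4.1), (0.112, np.float64(1.7), 21.9, 0.1), (0.098, np.float64(1.7), 20.9, 0.2), (-0.098, np.float64(2.1), 5.3, 0.1), (-0.112, np.float64(1.7), 7.6, 0.3), (-0.163, np.float64(10.3), 32.4, 12.4), (-0.177, np.float64(15.0), 27.7, 12.7), (-0.197, np.float64(7.0), 33.2, 2.7)]
F [-0.35 -0.2   0.25] sd [0.27 0.46 0.38] pos [ 0.5953 -0.1677  0.2555] w 22.1 t 20.22
tilt: (a,deg,err,off) [(0.163, np.float64(-7.1), 38.8, 6.2), (0.177, np.float64(0.2), 48.9, 4.0), (0.112, np.float64(1.7), 22.0, 0.1), (0.098, np.float64(1.7), 20.9, 0.2), (-0.098, np.float64(2.1), 5.2, 0.1), (-0.112, np.float64(1.7), 7.6, 0.3), (-0.163, np.float64(5.8), 32.7, 16.3), (-0.177, np.float64(15.0), 28.1, 12.7), (-0.197, np.float64(7.0), 33.2, 2.6)]
```

View pics/s20c.png

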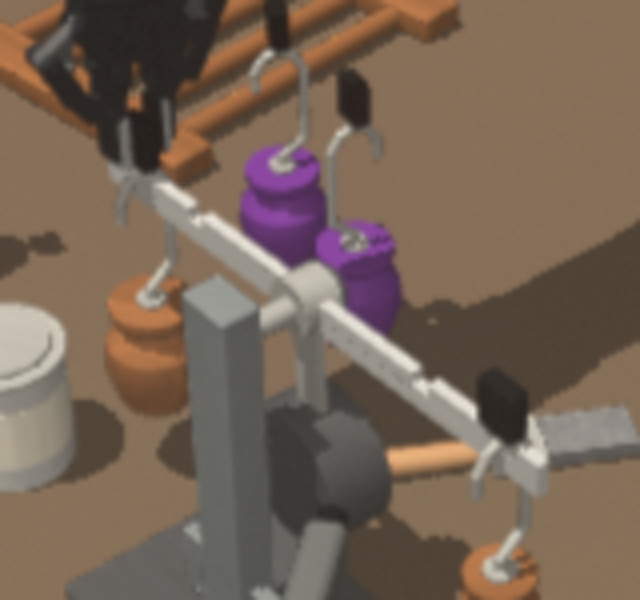

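```bash
python3 -m pendant '[{"dx":0,"dy":0,"dz":-1,"ax":0,"ay":0,"az":0,"claw":40},{"dx":0,"dy":0,"dz":-6,"ax":0,"ay":0,"az":0,"claw":50},{"dx":0,"dy":0,"dz":-20,"ax":0,"ay":0,"az":0,"claw":50},{"dx":0,"dy":0,"dz":-60,"ax":0,"ay":0,"az":0,"claw":60},{"dx":0,"dy":0,"dz":-100,"ax":0,"ay":0,"az":0,"claw":70},{"dx":-10,"dy":-38,"dz":-115,"ax":0,"ay":0,"az":2,"claw":70},{"dx":-20,"dy":-76,"dz":-115,"ax":0,"ay":0,"az":4,"claw":70},{"dx":-30,"dy":-115,"dz":-115,"ax":0,"ay":0,"az":6,"claw":70},{"dx":-40,"dy":-154,"dz":-115,"ax":0,"ay":0,"az":6,"claw":70},{"dx":-50,"dy":-193,"dz":-115,"ax":0,"ay":0,"az":6,"claw":70}]'
python3 -c "
from h import *
f=samp(1,'s21');tilt(f)
togo([.451,.3598,.25],-4)"
```

```text
clock: 21.05
position: [0.5395, 0.0256, 0.3712]
tool_rot: [3.141, -0.001, -0.08]
force: [1.0, 0.1, -0.3]
grip_width: 0.0698
F [-1.38 10.58  0.45] sd [0. 0. 0.] pos [0.5375 0.034  0.3719] w 70.1 t 21.1
tilt: (a,deg,err,off) [(0.163, np.float64(-7.0), 38.1, 6.1), (0.177, np.float64(0.2), 47.7, 4.0), (0.112, np.float64(2.1), 5.1, 0.2), (0.098, np.float64(2.1), 6.1, 0.1), (-0.098, np.float64(2.1), 6.6, 0.1), (-0.112, np.float64(1.7), 8.8, 0.3), (-0.163, np.float64(9.6), 30.9, 7.6), (-0.177, np.float64(9.8), 37.7, 3.0), (-0.197, np.float64(-8.1), 22.6, 7.2)]
shift [-109.7 -318.5  122.6] turn [-0.2 -0.1 -0.1] now [0.5375 0.034  0.3719] [-1.798e+02 -1.000e-01 -4.100e+00] F [-1.38 10.58  0.45] w 70.1 t 21.1
```

```bash
python3 -m pendant '[{"dx":-14,"dy":-38,"dz":0,"ax":0,"ay":0,"az":0,"claw":70},{"dx":-28,"dy":-76,"dz":0,"ax":0,"ay":0,"az":0,"claw":70},{"dx":-42,"dy":-114,"dz":0,"ax":0,"ay":0,"az":0,"claw":70},{"dx":-56,"dy":-152,"dz":5,"ax":0,"ay":0,"az":0,"claw":70},{"dx":-68,"dy":-190,"dz":15,"ax":0,"ay":0,"az":0,"claw":70},{"dx":-80,"dy":-226,"dz":28,"ax":0,"ay":0,"az":0,"claw":70},{"dx":-92,"dy":-258,"dz":45,"ax":0,"ay":0,"az":0,"claw":70},{"dx":-102,"dy":-285,"dz":70,"ax":0,"ay":0,"az":0,"claw":70},{"dx":-108,"dy":-305,"dz":95,"ax":0,"ay":0,"az":0,"claw":70},{"dx":-110,"dy":-312,"dz":110,"ax":0,"ay":0,"az":0,"claw":70}]'
python3 -c "
from h import *
f=samp(2,'w22','wrist')
print(proj(f,[[.451,.3598,.202],[.451,.3598,.185]]))
togo([.451,.3598,.174],-4)"
```

```text
clock: 21.93
position: [0.4534, 0.3467, 0.2586]
tool_rot: [-3.141, 0.002, -0.075]
force: [0.3, 0.3, -0.6]
grip_width: 0.0698
F [-0.93  0.02 -1.41] sd [1.36 0.39 1.89] pos [0.4536 0.3452 0.2577] w 69.8 t 22.03
[[277.78728995 217.07432207]
 [278.24285814 209.11811082]]
shift [ -4.  -15.2  84.6] turn [ 0.1  0.2 -0.4] now [0.4541 0.3445 0.2586] [179.9   0.2  -4.4] F [ 0.43 -0.37  0.48] w 69.8 t 22.03
```

View pics/w22.png

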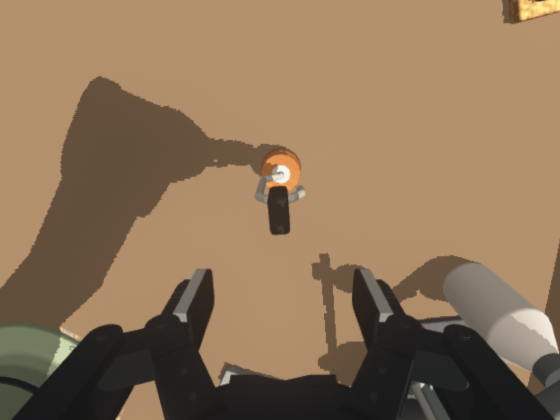

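```bash
python3 -m pendant '[{"dx":-4,"dy":-12,"dz":10,"ax":0,"ay":0,"az":-3,"claw":70},{"dx":-4,"dy":-15,"dz":25,"ax":0,"ay":0,"az":-3,"claw":70},{"dx":-4,"dy":-15,"dz":48,"ax":0,"ay":0,"az":-3,"claw":70},{"dx":-4,"dy":-15,"dz":68,"ax":0,"ay":0,"az":-3,"claw":70},{"dx":-4,"dy":-15,"dz":76,"ax":0,"ay":0,"az":-3,"claw":70},{"dx":-4,"dy":-15,"dz":76,"ax":0,"ay":0,"az":-3,"claw":70}]'
python3 -c "
from h import *
f=samp(2,'w23','wrist')
print(proj(f,[[.451,.3598,.202],[.451,.3598,.185]]))
togo([.451,.3598,.174],-2)"
```

```text
clock: 22.53
position: [0.4529, 0.3583, 0.1839]
tool_rot: [3.141, 0.001, -0.027]
force: [0.6, -0.0, 0.2]
grip_width: 0.07
F [-0.05 -0.08  0.22] sd [0.03 0.18 0.35] pos [0.4532 0.359  0.1854] w 70.1 t 22.63
[[277.11490092 293.94449354]
 [277.68180341 275.41192529]]
shift [-2.3 -0.6 11.8] turn [-0.  -0.1  0.5] now [0.4533 0.3592 0.1858] [-1.8e+02 -1.0e-01 -1.5e+00] F [-0.02 -0.26  0.58] w 70.1 t 22.63
```

View pics/w23.png

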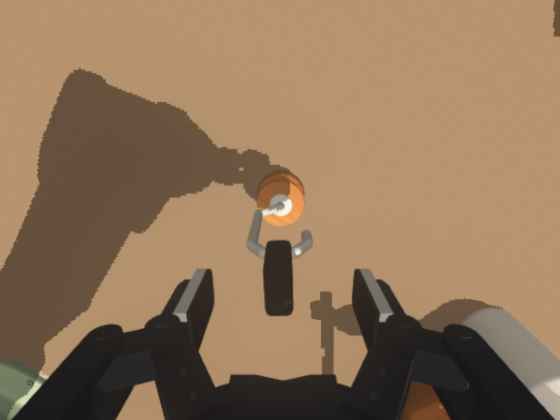

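```bash
python3 -m pendant '[{"dx":-2,"dy":-0.5,"dz":10,"ax":0,"ay":0,"az":0,"claw":40},{"dx":-2,"dy":-0.5,"dz":10,"ax":0,"ay":0,"az":0,"claw":20},{"dx":-2,"dy":-0.5,"dz":10,"ax":0,"ay":0,"az":0,"claw":20},{"dx":-2,"dy":-0.5,"dz":10,"ax":0,"ay":0,"az":0,"claw":8},{"dx":-2,"dy":-0.5,"dz":10,"ax":0,"ay":0,"az":0,"claw":8},{"dx":-2,"dy":-0.5,"dz":10,"ax":0,"ay":0,"az":0,"claw":8},{"dx":-2,"dy":-0.5,"dz":10,"ax":0,"ay":0,"az":0,"claw":8}]' 40
python3 -c "
from h import *
samp(3)"
```

```text
clock: 23.22
position: [0.451, 0.3598, 0.175]
tool_rot: [-3.141, -0.001, -0.027]
force: [0.2, -0.3, 6.0]
grip_width: 0.0133
F [-0.12 -0.47  5.67] sd [0.39 0.35 0.65] pos [0.4509 0.3598 0.175 ] w 13.5 t 23.37
```

```bash
python3 -m pendant '[{"dx":0,"dy":0,"dz":-8,"ax":0,"ay":0,"az":0,"claw":8},{"dx":0,"dy":0,"dz":-25,"ax":0,"ay":0,"az":0,"claw":8},{"dx":0,"dy":0,"dz":-58,"ax":0,"ay":0,"az":0,"claw":8},{"dx":0,"dy":0,"dz":-95,"ax":0,"ay":0,"az":0,"claw":8},{"dx":0,"dy":0,"dz":-127,"ax":0,"ay":0,"az":0,"claw":8},{"dx":0,"dy":0,"dz":-145,"ax":0,"ay":0,"az":0,"claw":8},{"dx":0,"dy":0,"dz":-149,"ax":0,"ay":0,"az":0,"claw":8}]'
python3 -c "
from h import *
samp(2)
L=np.array([.5882,.1056]);n=np.array([.9997,.0251])
togo([*(L-.065*n),.323],1.4)"
```

```text
clock: 23.95
position: [0.4511, 0.3604, 0.3274]
tool_rot: [-3.139, -0.003, -0.027]
force: [0.1, 1.0, -1.4]
grip_width: 0.0134
F [-0.13 -0.11 -1.76] sd [0.24 0.23 0.68] pos [0.4509 0.3597 0.325 ] w 13.5 t 24.05
shift [ 79.3 253.5   1.1] turn [-0.  -0.1 -3. ] now [0.4508 0.3595 0.3241] [-1.8e+02 -1.0e-01 -1.6e+00] F [ 0.11 -0.34 -2.44] w 13.5 t 24.05
```

```bash
python3 -m pendant '[{"dx":2,"dy":8,"dz":1,"ax":0,"ay":0,"az":-1,"claw":8},{"dx":9,"dy":30,"dz":1,"ax":0,"ay":0,"az":-2,"claw":8},{"dx":20,"dy":65,"dz":1,"ax":0,"ay":0,"az":-3,"claw":8},{"dx":32,"dy":102,"dz":1,"ax":0,"ay":0,"az":-3,"claw":8},{"dx":44,"dy":140,"dz":1,"ax":0,"ay":0,"az":-3,"claw":8},{"dx":56,"dy":178,"dz":1,"ax":0,"ay":0,"az":-3,"claw":8},{"dx":67,"dy":214,"dz":1,"ax":0,"ay":0,"az":-3,"claw":8},{"dx":75,"dy":240,"dz":1,"ax":0,"ay":0,"az":-3,"claw":8},{"dx":79,"dy":252,"dz":1,"ax":0,"ay":0,"az":-3,"claw":8},{"dx":79.3,"dy":253.5,"dz":1,"ax":0,"ay":0,"az":-3,"claw":8}]'
python3 -c "
from h import *
f=samp(2,'w24','wrist')
togo([.5882,.1056,.323],1.4)
cv2.imwrite('pics/w24c.png',cv2.resize(f['image'][150:300,220:400],None,fx=4,fy=4,interpolation=cv2.INTER_CUBIC)[:600])
m=np.array([.5908,.0006]);u=np.array([-.0251,.9997]);n=np.array([.9997,.0251]);th=np.radians(1.85)
def pt(a,b,h): return [*(m+(a*np.cos(th)-h*np.sin(th))*u+b*n),.245+a*np.sin(th)+h*np.cos(th)]
print(((proj(f,[pt(a,-.004,.008) for a in(.177,.163,.112,.098)])-[220,150]+.5)*4).round())
"
```

```text
clock: 24.88
position: [0.5234, 0.1008, 0.321]
tool_rot: [3.141, 0.002, 0.021]
force: [0.1, 0.2, -1.5]
grip_width: 0.0135
F [-0.07  0.6  -1.24] sd [0.66 0.01 0.04] pos [0.5228 0.1034 0.3214] w 13.5 t 24.98
shift [65.5  0.3 -1.5] turn [-0.   0.1  0. ] now [0.5227 0.1042 0.3216] [-1.8e+02  1.0e-01  1.4e+00] F [ 0.59  0.61 -1.29] w 13.5 t 24.98
[[632. -94.]
 [623.  -7.]
 [594. 281.]
 [587. 352.]]
```

View pics/w24c.png

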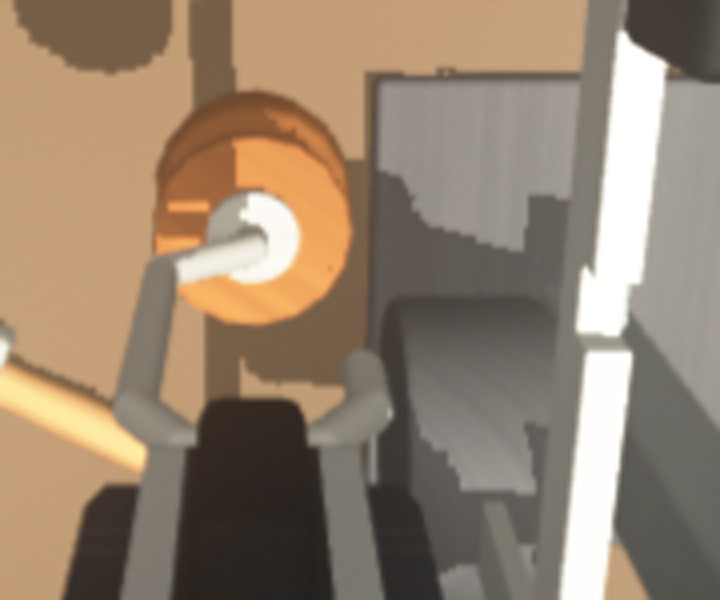

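```bash
python3 -m pendant '[{"dx":8,"dy":0,"dz":-1.5,"ax":0,"ay":0,"az":0,"claw":8},{"dx":24,"dy":0,"dz":-1.5,"ax":0,"ay":0,"az":0,"claw":8},{"dx":43,"dy":0,"dz":-1.5,"ax":0,"ay":0,"az":0,"claw":8},{"dx":58,"dy":0,"dz":-1.5,"ax":0,"ay":0,"az":0,"claw":8},{"dx":65,"dy":0,"dz":-1.5,"ax":0,"ay":0,"az":0,"claw":8},{"dx":65.5,"dy":0,"dz":-1.5,"ax":0,"ay":0,"az":0,"claw":8},{"dx":65.5,"dy":0,"dz":-1.5,"ax":0,"ay":0,"az":0,"claw":8}]'
python3 -c "
from h import *
f=samp(2,'w25','wrist');g=samp(1,'s25');tilt(g)
togo([.5882,.1056,.265],1.4)
cv2.imwrite('pics/w25c.png',cv2.resize(f['image'][150:300,220:400],None,fx=4,fy=4,interpolation=cv2.INTER_CUBIC)[:600])
x,y=.5882,.1056
for d in(.007,0,-.007): print(d,((proj(f,[[x,y+d,.2565],[x,y+d,.2485]])-[220,150]+.5)*4).round().tolist())
"
```

```text
clock: 25.57
position: [0.5882, 0.1067, 0.3236]
tool_rot: [-3.141, 0.001, 0.027]
force: [0.6, 1.1, -2.0]
grip_width: 0.0134
F [-0.08  0.4  -1.6 ] sd [0.7  0.05 0.34] pos [0.5879 0.1063 0.3239] w 13.6 t 25.67
F [-0.95 -0.15 -0.93] sd [0. 0. 0.] pos [0.588  0.106  0.3242] w 12.8 t 25.72
tilt: (a,deg,err,off) [(0.163, np.float64(-7.0), 37.7, 6.0), (0.177, np.float64(0.1), 47.1, 4.0), (0.112, np.float64(9.3), 20.0, 5.9), (0.098, np.float64(0.7), 15.3, 0.1), (-0.098, np.float64(2.1), 7.7, 0.2), (-0.112, np.float64(1.6), 9.8, 0.3), (-0.163, np.float64(8.4), 31.3, 6.3), (-0.177, np.float64(9.7), 37.4, 3.0), (-0.197, np.float64(-8.5), 22.6, 7.7)]
shift [ 0.2  0.4 59.2] turn [ 0.  -0.   0.1] now [0.588  0.106  0.3242] [180.   -0.    1.5] F [-0.95 -0.15 -0.93] w 12.8 t 25.72
0.007 [[253.0, 286.0], [253.0, 271.0]]
0 [[252.0, 322.0], [252.0, 306.0]]
-0.007 [[251.0, 357.0], [251.0, 340.0]]
```

View pics/w25c.png

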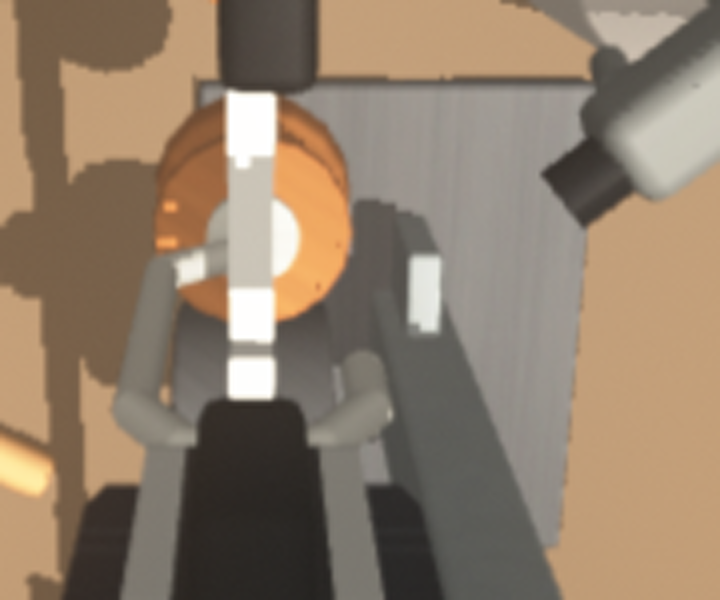

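```bash
python3 -m pendant '[{"dx":0,"dy":0,"dz":5,"ax":0,"ay":0,"az":0,"claw":8},{"dx":0,"dy":0,"dz":16,"ax":0,"ay":0,"az":0,"claw":8},{"dx":0,"dy":0,"dz":28,"ax":0,"ay":0,"az":0,"claw":8},{"dx":0,"dy":0,"dz":40,"ax":0,"ay":0,"az":0,"claw":8},{"dx":0,"dy":0,"dz":48,"ax":0,"ay":0,"az":0,"claw":8},{"dx":0,"dy":0,"dz":53,"ax":0,"ay":0,"az":0,"claw":8},{"dx":0,"dy":0,"dz":55,"ax":0,"ay":0,"az":0,"claw":8},{"dx":0,"dy":0,"dz":55,"ax":0,"ay":0,"az":0,"claw":8}]'
python3 -c "
from h import *
f=samp(6,'s26');tilt(f)
cv2.imwrite('pics/s26c.png',cv2.resize(f['image'][120:270,220:380],None,fx=4,fy=4,interpolation=cv2.INTER_CUBIC)[:600])
"
```

```text
clock: 26.38
position: [0.5885, 0.1057, 0.2685]
tool_rot: [-3.142, 0.001, 0.025]
force: [0.3, 0.3, -1.5]
grip_width: 0.0133
F [ 0.06 -0.05 -1.04] sd [0.36 0.62 0.63] pos [0.5888 0.1057 0.2693] w 13.3 t 26.68
tilt: (a,deg,err,off) [(0.163, np.float64(-7.0), 37.7, 6.0), (0.177, np.float64(0.1), 47.2, 4.0), (0.112, np.float64(-15.0), 33.7, 6.5), (0.098, np.float64(-15.0), 31.8, 4.3), (-0.098, np.float64(2.1), 7.7, 0.2), (-0.112, np.float64(1.6), 9.7, 0.3), (-0.163, np.float64(8.3), 31.3, 6.3), (-0.177, np.float64(9.7), 37.4, 3.0), (-0.197, np.float64(-8.5), 22.5, 7.8)]
```

View pics/s26c.png

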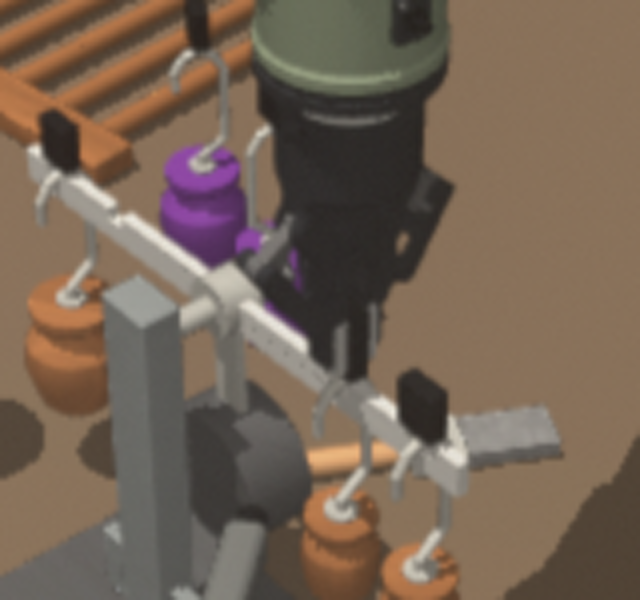

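```bash
python3 -m pendant '[{"dx":-0.4,"dy":0,"dz":1.5,"ax":0,"ay":0,"az":0,"claw":8},{"dx":-0.4,"dy":0,"dz":3,"ax":0,"ay":0,"az":0,"claw":8},{"dx":-0.4,"dy":0,"dz":4,"ax":0,"ay":0,"az":0,"claw":8},{"dx":-0.4,"dy":0,"dz":5,"ax":0,"ay":0,"az":0,"claw":8},{"dx":-0.4,"dy":0,"dz":5,"ax":0,"ay":0,"az":0,"claw":8}]'
python3 -c "
from h import *
f=samp(10,'s27');tilt(f)
"
```

```text
clock: 27.1
position: [0.5882, 0.1056, 0.2637]
tool_rot: [3.142, 0.0, 0.025]
force: [0.0, -0.1, -0.5]
grip_width: 0.0132
F [-0.13 -0.12 -0.14] sd [0.63 0.61 0.38] pos [0.5882 0.1056 0.264 ] w 13.5 t 27.6
tilt: (a,deg,err,off) [(0.163, np.float64(-8.7), 35.1, 6.0), (0.177, np.float64(2.1), 44.9, 7.3), (0.112, np.float64(-15.0), 31.3, 6.3), (0.098, np.float64(-15.0), 29.7, 8.4), (-0.098, np.float64(0.3), 7.3, 0.0), (-0.112, np.float64(0.2), 6.3, 0.1), (-0.163, np.float64(8.5), 39.8, 1.6), (-0.177, np.float64(8.3), 35.1, 2.0), (-0.197, np.float64(-5.8), 22.9, 4.4)]
```

```bash
python3 -m pendant '[{"dx":0,"dy":0,"dz":0.3,"ax":0,"ay":0,"az":0,"claw":8},{"dx":0,"dy":0,"dz":0.3,"ax":0,"ay":0,"az":0,"claw":14},{"dx":0,"dy":0,"dz":0.3,"ax":0,"ay":0,"az":0,"claw":16},{"dx":0,"dy":0,"dz":0.3,"ax":0,"ay":0,"az":0,"claw":18},{"dx":0,"dy":0,"dz":0.3,"ax":0,"ay":0,"az":0,"claw":22}]' 20
python3 -c "
from h import *
f=samp(3,'s28');tilt(f);f=samp(3,'s29');tilt(f);
cv2.imwrite('pics/s29c.png',cv2.resize(f['image'][120:270,220:380],None,fx=4,fy=4,interpolation=cv2.INTER_CUBIC)[:600])"
```

```text
clock: 28.02
position: [0.5883, 0.1056, 0.2637]
tool_rot: [-3.142, -0.0, 0.025]
force: [-0.3, 1.0, -0.0]
grip_width: 0.0219
F [-0.03 -0.24  0.01] sd [0.56 0.47 0.36] pos [0.5883 0.1056 0.2637] w 22.1 t 28.17
tilt: (a,deg,err,off) [(0.163, np.float64(-9.0), 35.5, 6.1), (0.177, np.float64(1.9), 44.4, 7.2), (0.112, np.float64(-15.0), 26.6, 6.0), (0.098, np.float64(-15.0), 30.8, 6.6), (-0.098, np.float64(-0.0), 6.2, 0.1), (-0.112, np.float64(-0.0), 5.7, 0.1), (-0.163, np.float64(7.8), 31.8, 7.5), (-0.177, np.float64(8.0), 38.6, 3.0), (-0.197, np.float64(-8.5), 22.9, 8.2)]
F [ 0.36 -0.   -0.34] sd [0.22 0.52 0.5 ] pos [0.5882 0.1056 0.2637] w 22.0 t 28.32
tilt: (a,deg,err,off) [(0.163, np.float64(-9.0), 35.6, 6.2), (0.177, np.float64(2.1), 44.8, 7.2), (0.112, np.float64(-15.0), 28.0, 5.7), (0.098, np.float64(-15.0), 30.3, 8.5), (-0.098, np.float64(-0.0), 6.1, 0.1), (-0.112, np.float64(-0.0), 5.7, 0.1), (-0.163, np.float64(7.8), 31.7, 7.6), (-0.177, np.float64(8.0), 38.5, 3.0), (-0.197, np.float64(-5.8), 22.8, 4.4)]
```

View pics/s29c.png

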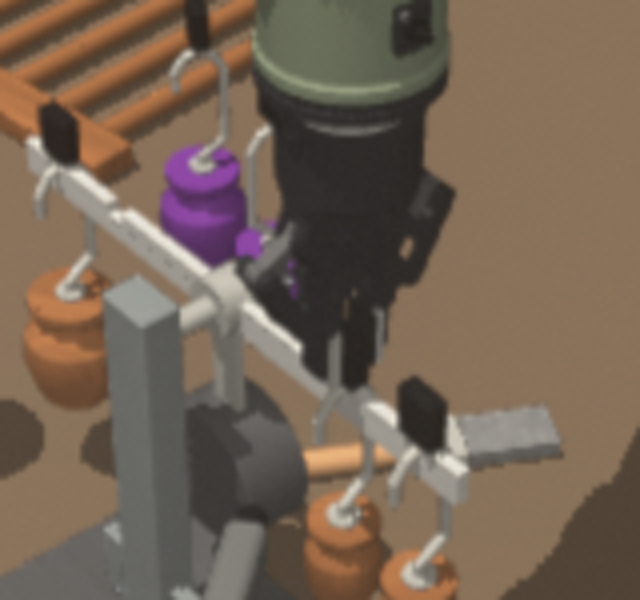

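```bash
python3 -m pendant '[{"dx":0,"dy":0,"dz":-1,"ax":0,"ay":0,"az":0,"claw":40},{"dx":0,"dy":0,"dz":-6,"ax":0,"ay":0,"az":0,"claw":50},{"dx":0,"dy":0,"dz":-20,"ax":0,"ay":0,"az":0,"claw":50},{"dx":0,"dy":0,"dz":-50,"ax":0,"ay":0,"az":0,"claw":50},{"dx":0,"dy":0,"dz":-85,"ax":0,"ay":0,"az":0,"claw":50},{"dx":-20,"dy":0,"dz":-110,"ax":0,"ay":0,"az":0,"claw":50},{"dx":-55,"dy":0,"dz":-120,"ax":0,"ay":0,"az":0,"claw":50},{"dx":-90,"dy":0,"dz":-120,"ax":0,"ay":0,"az":0,"claw":50},{"dx":-120,"dy":0,"dz":-120,"ax":0,"ay":0,"az":0,"claw":50},{"dx":-120,"dy":0,"dz":-120,"ax":0,"ay":0,"az":0,"claw":50}]'
python3 -c "
from h import *
f=samp(3,'s30');tilt(f);f=samp(8,'s31');tilt(f);g=samp(1,'t31','top')
cv2.imwrite('pics/s31c.png',cv2.resize(f['image'][120:300,200:400],None,fx=3.3,fy=3.3,interpolation=cv2.INTER_CUBIC)[:600])"
```

```text
clock: 29.15
position: [0.4643, 0.103, 0.385]
tool_rot: [3.139, -0.001, 0.027]
force: [0.4, -0.2, 0.3]
grip_width: 0.0503
F [ 0.52 -0.21  0.24] sd [0.47 0.64 1.25] pos [0.4677 0.1025 0.3847] w 50.1 t 29.3
tilt: (a,deg,err,off) [(0.163, np.float64(-9.1), 35.7, 6.3), (0.177, np.float64(2.3), 45.9, 7.3), (0.112, np.float64(-1.3), 40.4, 5.0), (0.098, np.float64(-12.9), 36.8, 2.7), (-0.098, np.float64(0.1), 4.5, 0.1), (-0.112, np.float64(-0.0), 4.2, 0.1), (-0.163, np.float64(7.9), 31.6, 7.6), (-0.177, np.float64(8.1), 37.1, 2.8), (-0.197, np.float64(-7.5), 22.8, 6.8)]
F [-0.    0.17 -0.01] sd [0.44 0.51 0.25] pos [0.4687 0.1026 0.3835] w 49.8 t 29.7
tilt: (a,deg,err,off) [(0.163, np.float64(-9.1), 35.8, 6.3), (0.177, np.float64(2.3), 46.1, 7.3), (0.112, np.float64(-1.3), 40.3, 5.0), (0.098, np.float64(-12.9), 36.6, 2.7), (-0.098, np.float64(0.1), 4.5, 0.1), (-0.112, np.float64(-0.0), 4.1, 0.1), (-0.163, np.float64(7.9), 31.7, 7.6), (-0.177, np.float64(8.1), 37.4, 2.8), (-0.197, np.float64(-7.7), 22.8, 7.0)]
F [-0.38  0.21  0.51] sd [0. 0. 0.] pos [0.4684 0.1026 0.3835] w 50.0 t 29.75
```

View pics/s31c.png

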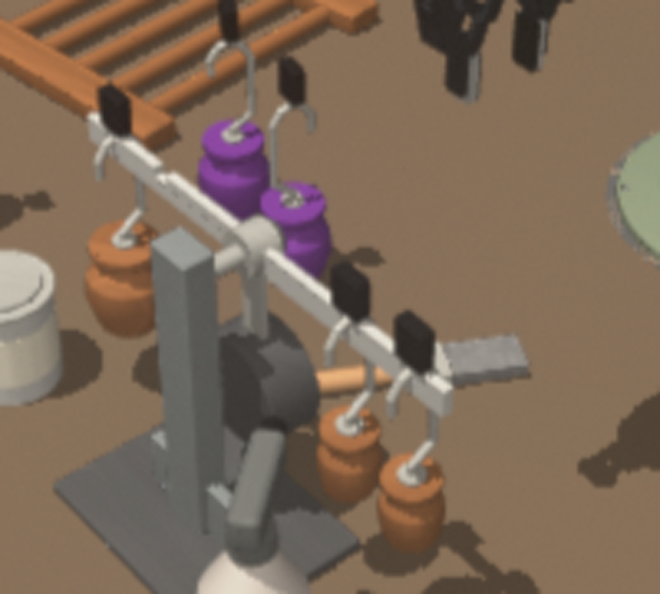

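View pics/t31.png

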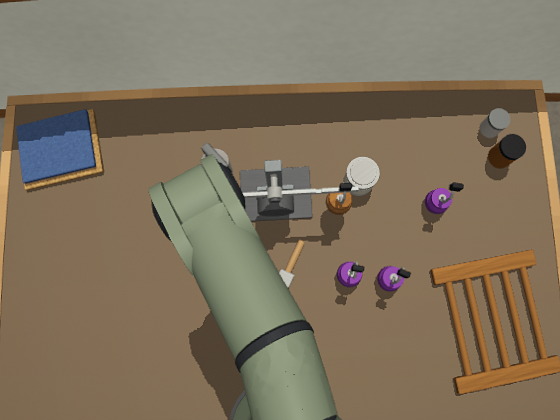

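All three feet hang in their notches, the bar stands level and still, and the sprayer, tin, brush and purple feet look undisturbed. The gripper is well clear, so I'm handing in.

```bash
python3 -c "
from workcell import job_done; print(job_done())"
```

```text
the job is handed in; nothing more can be done
None
```

All three oak feet hang on the bar and the bar ends level. I handed the job in at about 30 s of the 72 s allowed.

- **Order and notches:** one small foot went in the left outer notch, then the big foot in the right outer, then the second small foot in the left inner. I lifted each by its black grip, eased it down until the wrist force read about zero, and only then let go.
- **Bar tilt:** it settled at about −3.4° after the first foot, +1.9° after the second and 0.0 to 0.1° at the end. It did not visibly drop or swing at any release.
- **Last checks:** the scene picture shows three hooks on the bar with the gripper clear, and the purple feet and tin look unmoved. The arm hid part of the sprayer and brush from the top camera, but both look in place in the scene view.
- **Limits of the checks:** the hooks hid the notches at the end, so I inferred they are seated from the contact heights and force readings. Some tracking points near the hung feet gave meaningless tilts because the feet hid them. The final tilt therefore rests on the two unobstructed points near the right inner notch.

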